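# Bond a key case in the bench press

### The job

The glue on the key cases is tacky: lift the top case off the pile, leaving the two under it where they are, and lay it flat on the bed of the bench press, inside the four corner stops, and let go of it while the press arm is still locked up. Then flip the safety catch forward, over towards the bed, as far as it goes, pull the press arm down by its handle until the platen sits firmly on the case, and keep holding the handle down: the arm springs up if released, so the job finishes while you are still holding it and pressing. Leave the rivet tin, the bone folder and the swivel hook alone.

Things in the scene. Friction and masses are not known exactly. Their poses are not given: they have to be found in the camera images.
- press: Grey iron bench press, fixed to the table (place and yaw vary). Origin on the table under the middle of the bed; x points from the bed back to the hinge, y to the side of the catch knob (the handle sticks out to -y), z up. Base plate 17 mm high, x -110 to 160, y -70 to 70 mm. Hinge cheeks x 64 to 150, |y| under 37, up to 77 mm high. With the arm up all is open above the bed as far as x = 95 mm.
- bed (a point): Middle of the top of the bed, an aluminium block 96 x 82 mm, 30 mm above the table; axes as press. Four L-shaped corner stops, 4 mm high and 4 mm thick, leave 70 mm (x) by 55 mm (y) clear for one case, its long side along x, either end forward, stud up. Between the stops the sides are open for fingers, 46 mm wide on the long sides.
- press_arm_hinge (a point): Middle of the press arm's hinge axis (x 125, y 0, z 58 mm of press); the axis runs along the press's y.
- press_arm (a joint): Angle of the press arm (rad): 0 is up, leaning 10 degrees back past the vertical; it grows as the arm swings forward and down, about 1.745 with the platen on a case, 1.79 at its stop on an empty bed. While the catch is locked it moves only 0.05. A spring lifts it: about 4 N at the handle near the bottom; each further 1 N there presses the case with 1.7 N.
- handle: Black round grip on the end of the press arm, 19 mm thick, 88 mm long, level, along the press's y (as its own y), on the press's -y side. Origin on its axis, 56 mm from the arm's middle; the grip runs from y -48 to 40 mm of it. 217 mm from the hinge axis: arm up 63 mm behind it and 265 mm over the table, arm down 215 mm before it and 84 mm high. Pinched from above it can turn in the fingers.
- platen: Rubber-faced pressing plate under the press arm, 58 x 44 x 12 mm, 125 mm from the hinge. Origin in the middle of its rubber face, z pointing into the plate.
- catch (a joint): Angle of the safety catch (rad): 0 to 0.1 at the start is locked, the thumb lever leaning some 30 degrees back to the hinge side; it grows as the lever is flipped forward (to the press's -x), 1.25 at its stop. The arm is free from about 0.6. It stays where it is left; about 1 N at the knob moves it.
- catch_knob (a point): Centre of the black ball, 20 mm across, on the end of the catch's thumb lever (a rod 9 mm thick), beside the base plate on the press's +y side. 60 mm from the catch pivot; 82 mm above the table when locked, 75 mm when flipped.
- catch_pivot (a point): Point on the axis of the catch's shaft at the foot of the thumb lever (x 89, y 92, z 30 mm of press); the axis runs along the press's y. The shaft's bearing block at y = 62 mm is 43 mm high.
- case_top: Key case on top of the pile, black firm leather, 47 (x) x 62 (y) x 14 mm, 13 mm without the stud, about 50 g. Origin in the middle of its underside, z up. Bottom leaf 4 mm thick, 46 x 62 mm; narrower core; top leaf 47 x 60 mm, from 9 to 13 mm high.
- case_middle: Same kind of key case, second in the pile, its underside 13 mm above the table. The three lie on each other within about 3 mm and 6 degrees.
- case_bottom: Same kind of key case, lowest in the pile, on the table. The pile stands to the right or to the left of the press.
- rivet_tin: Bystander: round aluminium tin, 56 mm across, 29 mm high, on the other side of the press from the pile; origin under its middle.
- bone_folder: Bystander: pale flat bone folder, 153 x 21 x 8 mm, on the table to the far right; origin under its middle, x along it.
- swivel_hook: Bystander: brass swivel hook, 82 x 32 x 8 mm, lying on the table to the right; origin under its middle, x along it.

How it is judged:
By the outcome, as a careful person would: the job done as asked, in the order asked, and still so for the second after the job is handed in, while the arm keeps its last pose, push and grip.
It also fails if it takes over 66 s, if anything falls off the work surface, if the arm or the gripper's body presses on something with over 40 N, if the wrist force passes 120 N, or if a joint passes its speed limit or range.

### The arm

A 6-joint arm with a two-finger parallel gripper is mounted at the origin on the work surface; the furniture and walls round the work are solid. World frame = base frame: x ahead of the robot, y to its left, z up, the work surface at z = 0. Lengths are in mm, angles in degrees, forces in N, time in s.
With the tool pointing down it reaches from about 375 to 975 mm from the base axis. Payload 3.8 kg.
Tool frame: the origin (TCP) lies at the very end of the fingers, on their centre line; the grasp point (between the pads) lies 19 mm behind it; z points along the fingers, y is the direction in which the jaws open and shut (so a half turn about z gives the same grasp; the last joint's range is limited). The gripper opens to 85 mm and grips with 20 to 120 N. Pads are 22 mm wide; open, the fingers measure 114 mm over their backs; the gripper's body (76 mm by 85 mm) begins 54 mm behind the grasp point. The pads swing forward as they close: fully open they stand 13 mm farther back than shut.
Start: joints at [-71.098, 15.12, 91.902, -0, 72.978, -2.114], TCP at [242.07, -630.095, 231.28] pointing down, gripper open.
Joint ranges: [-150.88, 150.88], [-54.13, 125.18], [17.81, 147.31], [-75.09, 255.09], [0, 152.58], [-146.25, 146.25]. Speed limits (degrees/s): [147.25, 147.25, 180, 180, 180, 180].

### API

Orientations are given as a 3x3 rotation matrix whose columns are the frame's x, y, z axes.
In Python, from workcell import state, capture, job_done, regions_of gives the robot as it stands.
- The arm moves only by the tool carry_out, never from a script. Its argument "deltas" is a list of rows, each an object with "fingers": the opening, from 0 (shut) to 1 (fully open); "dp": the shift along the tool's x, y, z normalised to -1 to 1, where 1 is 0.15 m, a list of three; "rotation": the turn, a rotation vector about the tool's x, y, z normalised to -1 to 1, where 1 is 180 degrees, a list of three. In form: [{"fingers": fingers, "dp": [x, y, z], "rotation": [rx, ry, rz]}, ...]. A call has 1 to 5 rows; each row is the pose to reach, as a shift and turn from the pose commanded when the call began, along the tool's axes at that moment, turning the shorter way round; what a row does not reach only later rows make up. A row lasts 1/12 s, in which the tool goes at most 41.7 mm and 7.16 degrees, less where a joint would pass 70% of its speed; a pose out of reach is approached as far as the arm can. A call with a number of a shift or a turn outside -1 to 1 is refused whole. A call with a gripper value outside its range is refused whole. The fingers move at their own pace and stop on an object; "grip_force" is the grip in N (left out, the last holds). Time passes only in rows, so rows that repeat a pose let the fingers close. It gives the time, the measured TCP pose, the force and the opening at its end, in the units of the state.
- state(): the state, without advancing time (a new reading comes with each control period).
- capture(name): name is "scene" or "top"; returns a dict with "color" (400x640x3 uint8, red, green, blue), "mtx" (3x3 intrinsics, pixels), "dist" ([k1, k2, p1, p2, k3] as OpenCV has them; the pictures are not rectified), "pose" (4x4, takes a point from camera to world coordinates). Camera axes: x right, y up, looking along -z (the intrinsics and any distortion apply to the point x, -y, -z); pixel columns grow to the right and rows downward; lengths in mm; the calibration is good to about 2 mm. A picture is of the moment at which its call begins. There is no depth.
- job_done(): hands the job in, once; it reports no verdict.
Trained networks look in a picture, given as the dict that the camera call returned (one of the last four; its "shot" number tells which), for a name from the list of things; names that differ only in an ending like _2 or _b are one class to them, and where a whole thing is asked for, a point or a joint stands for the part that bears it (a point fixed in the world has none). Each returns a list of dicts, best first, with "p" (0 to 1); they miss things now and then, are a little off and sometimes report something else, mostly with a low value. They report only what shows in the picture. A call takes as long as a camera call.
- regions_of(picture, query): "pixels" (400x640 bool, what is visible of it) and "position" ([column, row] in pixels, amid what is visible of it).
The state is a dict: "t": time; "joints": joint angles; "dq": joint speeds; "effort": joint torques, N m; "tool_pos": TCP position; "ee_rot": TCP orientation; "ft_force": force on the tool from outside, world axes, zero at the start; "moment": the same for the moment, N m; "finger_gap": finger opening in mm.
Only numpy, scipy, OpenCV 4.12 (cv2) and the standard library are available. Lean on these libraries where they do the work, as an engineer would, in place of code of your own. Each camera call takes 0.05 s, during which the arm holds its last target. There are 200 camera calls.

## Working session

There is one attempt and no reset: what is moved stays moved. The work goes in short steps, Python scripts to look and compute and a tool call to move; the robot and the scene stay as the last step left them, time stands still between calls to the robot, and variables do not carry over. Pictures are saved under pics/ and viewed, about 8 in all and at most 12, crops included, and the job is handed in when it is done.

Besides the shell and the picture viewer there is one more tool, called after "Request:" as a command line: name --argument value ..., lists and objects as JSON in quotes. carry_out: Moves the arm, as the interface text tells. Scaled input: -1 to 1 covers 0.15 m each way for a shift and 180 degrees each way for a turn. Its arguments: {"type":"object","properties":{"deltas":{"type":"array"},"grip_force":{"type":"number"}},"required":["deltas"]}

```bash
mkdir -p pics; ls
cat > h.py <<'E'
import numpy as np, cv2
from workcell import state, capture, job_done, regions_of
def save(c,n,crop=None,s=1):
    im=c["color"][...,::-1]
    if crop: im=im[crop[1]:crop[3],crop[0]:crop[2]]
    cv2.imwrite("pics/"+n+".png",cv2.resize(im,None,fx=s,fy=s,interpolation=cv2.INTER_CUBIC))
def proj(c,P):
    T=np.linalg.inv(c["pose"]);P=np.atleast_2d(P).astype(float)
    q=P@T[:3,:3].T+T[:3,3]; q=q*[1,-1,-1]
    return cv2.projectPoints(q,np.zeros(3),np.zeros(3),np.array(c["mtx"],float),np.array(c["dist"],float))[0][:,0]
def ray(c,uv):
    n=cv2.undistortPoints(np.array(uv,float).reshape(-1,1,2),np.array(c["mtx"],float),np.array(c["dist"],float))[:,0]
    d=np.c_[n[:,0],-n[:,1],-np.ones(len(n))]@np.array(c["pose"])[:3,:3].T
    return np.array(c["pose"])[:3,3],d
def onz(c,uv,z):
    o,d=ray(c,uv); return o+d*((z-o[2])/d[:,2])[:,None]
E
python3 - <<'E'
from h import *
for n in("scene","top"):
    c=capture(n); save(c,n+"0"); print(n,c["pose"].round(2).tolist())
    for k in("press","handle","platen","catch_knob","case_top","case_middle","rivet_tin","bone_folder","swivel_hook"):
        r=regions_of(c,k)
        for x in r[:2]:
            px=x["pixels"]; ys,xs=np.nonzero(px)
            print(k,round(x["p"],2),np.round(x["position"],1),px.sum(),(xs.min(),ys.min(),xs.max(),ys.max()) if len(xs) else "", onz(c,[x["position"]],30).round()[0])
print(state())
E
```

```text
pics
scene [[-0.63, 0.35, -0.69, -662.93], [-0.77, -0.29, 0.56, 934.58], [-0.0, 0.89, 0.46, 936.18], [0.0, 0.0, 0.0, 1.0]]
press 0.95 [299.2 245.6] 2604 (np.int64(260), np.int64(167), np.int64(354), np.int64(263)) [512.  47.  30.]
handle 0.45 [263.8 172.4] 106 (np.int64(260), np.int64(165), np.int64(269), np.int64(179)) [1096. -207.   30.]
handle 0.18 [278.6 205.4] 114 (np.int64(275), np.int64(195), np.int64(282), np.int64(215)) [795. -72.  30.]
platen 0.65 [278.6 206.3] 136 (np.int64(275), np.int64(194), np.int64(283), np.int64(215)) [789. -67.  30.]
catch_knob 0.44 [290.2 250.5] 59 (np.int64(282), np.int64(244), np.int64(295), np.int64(262)) [506.  88.  30.]
rivet_tin 0.73 [250.7 300.7] 323 (np.int64(240), np.int64(293), np.int64(259), np.int64(311)) [364. 334.  30.]
swivel_hook 0.46 [305.1 245.5] 2600 (np.int64(260), np.int64(166), np.int64(354), np.int64(263)) [500.  31.  30.]
swivel_hook 0.45 [324.1 228.1] 36 (np.int64(319), np.int64(228), np.int64(329), np.int64(231)) [549. -94.  30.]
top [[-0.02, 0.99, -0.17, 322.26], [-1.0, -0.02, -0.03, -39.36], [-0.03, 0.16, 0.99, 1289.19],
[... 1317 characters left out ...]
3046e+01,  1.24282386e-03,
        7.29784844e+01, -2.11401125e+00]), 'dq': array([0.05993484, 0.01141357, 0.07579084, 0.04212087, 0.0423847 ,
       0.01564214]), 'effort': array([-1.52240518e-03, -5.15078437e+01, -3.67738509e+01, -2.70893779e-04,
        8.14225823e-04,  5.20113403e-06]), 'tool_pos': array([ 242.06699878, -630.09276975,  231.29070475]), 'ee_rot': array([[ 9.33489293e-01,  3.58605269e-01,  1.78533373e-05],
       [ 3.58605269e-01, -9.33489293e-01,  1.18866941e-05],
       [ 2.09285303e-05, -4.69380086e-06, -1.00000000e+00]]), 'ft_force': array([-0.64034058, -1.02876752,  0.1933914 ]), 'moment': array([-0.01804147, -0.01710548,  0.02027824]), 'finger_gap': 85.40666506252076}
```

Run:
```python
from h import *
a=cv2.imread("pics/top0.png")[110:270,190:450]; b=cv2.imread("pics/scene0.png")[150:320,230:400]
a=cv2.resize(a,(780,480),interpolation=cv2.INTER_CUBIC)
b=cv2.resize(b,(600,600),interpolation=cv2.INTER_CUBIC)
cv2.imwrite("pics/a.png",a);cv2.imwrite("pics/b.png",b)
```

```text
(no output)
```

View pics/a.png

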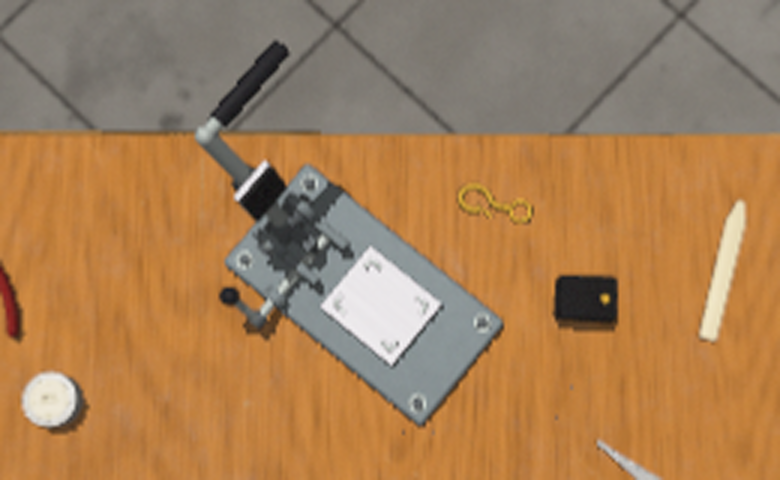

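View pics/b.png

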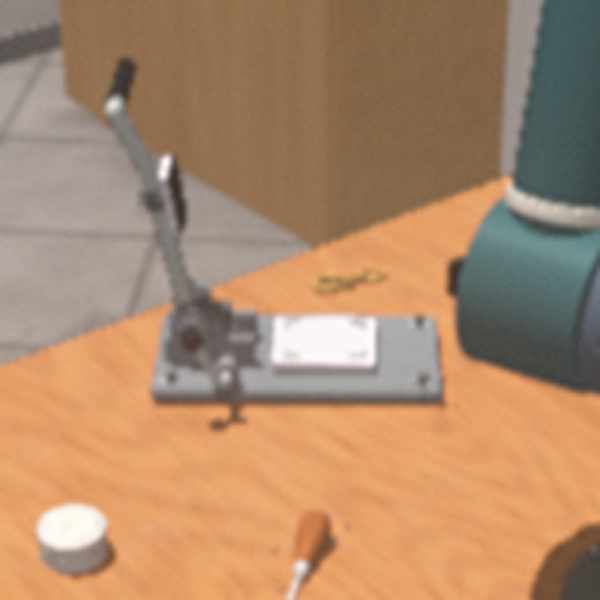

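The top view shows the press at yaw about 50°, with bed corners near crop (373,246), (441,308), (393,365) and (322,305). The pile is at crop (587,298) and the knob at (229,296). The arm is up in the scene view. Next I fit the poses.

```bash
cat > fit.py <<'E'
from h import *
from scipy.optimize import least_squares
ct=capture("top"); cs=capture("scene")
tp=lambda p:np.array(p,float)/3+[190,110]-0.33
sp=lambda p:np.array(p,float)/3.529+[230,150]-0.36
bed=np.array([[48,-41,30],[-48,-41,30],[-48,41,30],[48,41,30]])
obs=[(ct,bed,tp([(373,246),(441,308),(393,365),(322,305)])),
(ct,np.array([[-110,-70,17],[-110,70,17],[160,70,17]]),tp([(503,324),(421,422),(228,261)])),
(ct,np.array([[89-30,92+0,82]])+[0,0,0],None),
(cs,bed,sp([(274,318),(375,316),(378,366),(274,361)]))]
obs=[o for o in obs if o[2] is not None]
def W(p,q):
    c,s=np.cos(p[2]),np.sin(p[2]); return np.asarray(q)@np.array([[c,s,0],[-s,c,0],[0,0,1]])+[p[0],p[1],0]
f=lambda p:np.concatenate([(proj(c,W(p,q))-o).ravel() for c,q,o in obs])
r=least_squares(f,[467,0,np.radians(50)],x_scale=[1,1,.01],loss="soft_l1")
p=r.x; print("press",p[:2].round(1),np.degrees(p[2]).round(2)); print(f(p).round(1))
np.save("press.npy",p)
for n,q in dict(hinge=[125,0,58],hand_dn=[-90,-56,84],hand_up=[188,-56,265],knob=[89+30,92,82],knob_f=[49,92,75]).items():
    w=W(p,[q]); print(n,w.round(1)[0],"top",proj(ct,w)[0].round(1),"scene",proj(cs,w)[0].round(1))
# pile silhouette fit in top view
im=ct["color"].astype(float).sum(2); x0,y0,x1,y1=366,190,406,228; S=8
cr=cv2.resize(im[y0:y1,x0:x1],None,fx=S,fy=S,interpolation=cv2.INTER_CUBIC)
m=(cr<200).astype(np.uint8)
bx=lambda z:[[sx*23.5,sy*30.5,z] for sx in(-1,1) for sy in(-1,1)]
def hull(q,zs=(0,39)):
    P=W(q,np.array(sum([bx(z) for z in zs],[])))
    return cv2.convexHull((((proj(ct,P)-[x0,y0])+.5)*S-.5).astype(np.float32))
def cost(q):
    g=np.zeros_like(m); cv2.fillPoly(g,[np.round(hull(q)*16).astype(np.int32)],1,shift=4); return (g!=m).sum()
from scipy.optimize import minimize
best=min((minimize(lambda v:cost([v[0],v[1],v[2]/20]),[478+dx,-222,a],method="Nelder-Mead",options=dict(initial_simplex=[[478+dx,-222,a],[483+dx,-222,a],[478+dx,-217,a],[478+dx,-222,a+2]])) for a in(-2,-.5,1,2) for dx in (-3,3)),key=lambda r:r.fun)
q=best.x*[1,1,1/20]; print("pile",q[:2].round(1),np.degrees(q[2]).round(1),best.fun,m.sum()); np.save("case.npy",q)
v=cv2.resize(ct["color"][y0:y1,x0:x1,::-1],None,fx=S,fy=S,interpolation=cv2.INTER_CUBIC).astype(float)
v=np.clip(v*2.2,0,255).astype(np.uint8); u=v.copy()
cv2.polylines(u,[np.round(hull(q,(39,))).astype(int)],1,(0,255,0)); cv2.polylines(u,[np.round(hull(q)).astype(int)],1,(0,0,255))
cv2.imwrite("pics/pile.png",np.hstack([v,u]))
E
python3 fit.py
```

```text
press [465.8 -13.2] 48.73
[-0.3  0.   0.8 -1.  -0.3  0.5 -0.4  0.4  1.4 -0.2 -0.2  2.  -1.7 -0.1
  0.8 -1.1  0.2 -0.1 -0.6 -1.4 -0.4 -0.4]
hinge [548.3  80.7  58. ] top [285.6 184.5] scene [284.3 237.4]
hand_dn [ 448.6 -117.8   84. ] top [352.2 214.5] scene [348.8 223.4]
hand_up [631.9  91.1 265. ] top [273.4 138.7] scene [264.6 173.3]
knob [475.2 136.9  82. ] top [266.2 207.7] scene [283.4 245.8]
knob_f [429.   84.3  75. ] top [284.1 222.9] scene [305.6 248. ]
pile [ 466.4 -223. ] -5.8 2541.0 21271
```

View pics/pile.png

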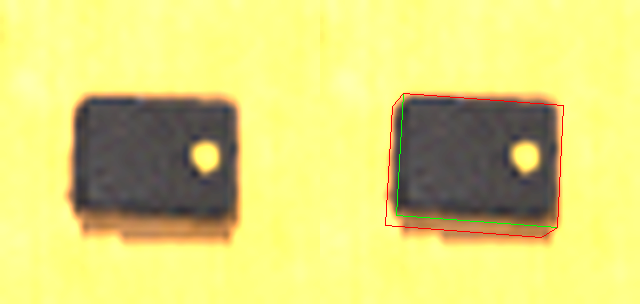

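The pile is cleanly visible. The dark top face runs from about (77,97) to (236,216), almost unrotated, and the brown layer edges below it confused the fit. I'll refit the top face alone, and the white bed top in both views.

```bash
cat > fit2.py <<'E'
from h import *
from scipy.optimize import minimize
ct=capture("top"); cs=capture("scene"); S=8
def W(p,q):
    c,s=np.cos(p[2]),np.sin(p[2]); return np.asarray(q,float)@np.array([[c,s,0],[-s,c,0],[0,0,1]])+[p[0],p[1],0]
def up(c,box):
    x0,y0,x1,y1=box; return cv2.resize(c["color"][y0:y1,x0:x1].astype(np.float32),None,fx=S,fy=S,interpolation=cv2.INTER_CUBIC)
def poly(c,box,P): return (((proj(c,P)-box[:2])+.5)*S-.5)
def fill(m):
    cn,_=cv2.findContours(m,cv2.RETR_EXTERNAL,cv2.CHAIN_APPROX_NONE); k=max(cn,key=cv2.contourArea); g=np.zeros_like(m); cv2.fillPoly(g,[k],1); return g
def fit(views,p0):
    def cost(p):
        t=0
        for c,box,m,Q in views:
            g=np.zeros_like(m); cv2.fillPoly(g,[np.round(poly(c,box,W(p,Q))*16).astype(np.int32)],1,shift=4); t+=(g!=m).sum()
        return t
    r=min((minimize(lambda v:cost(v*[1,1,.02]),np.array(p0)/[1,1,.02]+d,method="Nelder-Mead",options=dict(initial_simplex=np.array(p0)/[1,1,.02]+d+np.vstack([[0,0,0],np.eye(3)*4]))) for d in np.random.default_rng(0).normal(0,1.5,(6,3))),key=lambda r:r.fun)
    return r.x*[1,1,.02],r.fun
if __name__=="__main__":
    box=(366,190,406,228); 
    for thr in (130,180,230):
        m=fill((up(ct,box).sum(2)<thr).astype(np.uint8)); Q=[[23.5,30,39],[23.5,-30,39],[-23.5,-30,39],[-23.5,30,39]]
        q,f=fit([(ct,box,m,Q)],[474,-223,0]); print("case",q[:2].round(1),np.degrees(q[2]).round(1),f,m.sum())
    np.save("case.npy",q)
    p=np.load("press.npy"); B=[[48,-41,30],[-48,-41,30],[-48,41,30],[48,41,30]]
    vs=[]; vis=[]
    for c,box in((ct,(290,185,345,240)),(cs,(300,232,345,262))):
        u=up(c,box); m=fill((u.min(2)>185).astype(np.uint8)); vs.append((c,box,m,B))
    for k in (vs,vs[:1],vs[1:]):
        r,f=fit(k,p); print("press",r[:2].round(1),np.degrees(r[2]).round(2),f,[v[2].sum() for v in k])
        if k is vs: np.save("press.npy",r); pr=r
    for c,box,m,_ in vs:
        u=up(c,box)[...,::-1].copy(); cv2.polylines(u,[np.round(poly(c,box,W(pr,B))).astype(int)],1,(0,0,255))
        In=[[35,-27.5,30],[-35,-27.5,30],[-35,27.5,30],[35,27.5,30]]; cv2.polylines(u,[np.round(poly(c,box,W(pr,In))).astype(int)],1,(0,160,0))
        vis.append(cv2.copyMakeBorder(u,0,440-u.shape[0],0,0,cv2.BORDER_CONSTANT))
    cv2.imwrite("pics/bed.png",np.hstack(vis)[:, :800])
E
python3 fit2.py
```

```text
case [ 466.5 -220.7] -2.9 1433.0 18207
case [ 466.2 -221.1] -3.5 1106.0 20467
case [ 465.4 -221.2] -0.5 3383.0 23058
press [467.1 -11.4] 49.59 4729.0 [np.uint64(51208), np.uint64(26411)]
press [467.5 -11.4] 49.37 1319.0 [np.uint64(51208)]
press [462.4  -7.5] 48.71 2187.0 [np.uint64(26411)][ WARN:0@3.628] global loadsave.cpp:1063 imwrite_ Unsupported depth image for selected encoder is fallbacked to CV_8U.
```

View pics/bed.png

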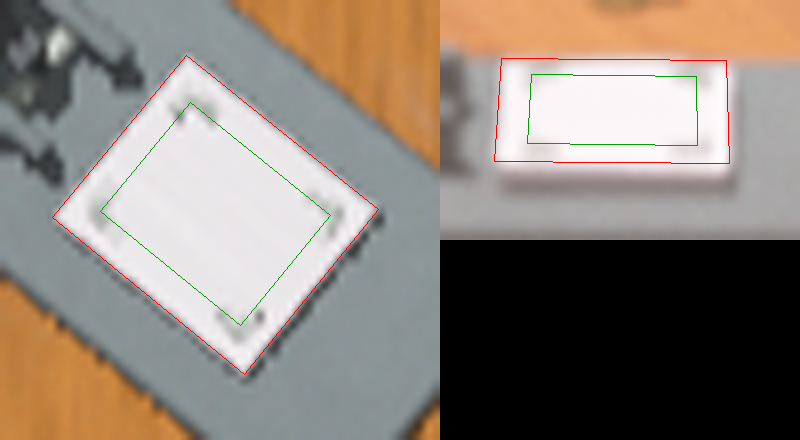

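The top-view bed fit is good: the red outline sits on the edges and the green one inside the stops. The scene fit is pulled off by the bed's front face, so I use the top view: press at (467.4, -11.4), yaw 49.4°, case at (466.2, -221), yaw about -2.5°. Now I plan the moves.

```bash
cat > plan.py <<'E'
import sys,json
from h import *
from scipy.spatial.transform import Rotation as R
def down(a): a=np.radians(a); return np.array([[-np.sin(a),np.cos(a),0],[np.cos(a),np.sin(a),0],[0,0,-1]])
def plan(targets,p0=None,R0=None):
    s=state(); p=np.array(s["tool_pos"] if p0 is None else p0); Q=np.array(s["ee_rot"]) if R0 is None else R0
    for t,M in targets:
        t=np.array(t,float)
        rv=R.from_matrix(Q.T@M).as_rotvec(degrees=True)
        n=int(max(1,np.ceil(np.abs(Q.T@(t-p)).max()/149),np.ceil(np.linalg.norm(t-p)/200),np.ceil(np.linalg.norm(rv)/35)))
        for i in range(n):
            k=n-i; d=(t-p)/k; v=R.from_matrix(Q.T@M).as_rotvec(degrees=True)/k
            dp=(Q.T@d/150).round(4); ro=(v/180).round(4)
            print("dp",dp.tolist(),"rot",ro.tolist(),"rows>=",round(max(np.linalg.norm(d)/41.7,np.linalg.norm(v)/7.16),1))
            p=p+Q@dp*150; Q=Q@R.from_rotvec(ro*180,degrees=True).as_matrix()
E
python3 - <<'E'
from plan import *
plan([([466.2,-221,110],down(-2.5)),([466.2,-221,60],down(-2.5))])
E
```

```text
dp [0.791, -0.6701, 0.2695] rot [0.0, 0.0, -0.1231] rows>= 3.9
dp [0.9853, -0.3222, 0.2696] rot [0.0, 0.0, -0.1231] rows>= 3.9
dp [1.0341, 0.0732, 0.2695] rot [0.0, 0.0, -0.1232] rows>= 3.9
dp [-0.0, -0.0, 0.3334] rot [0.0, 0.0, 0.0] rows>= 1.2
```

Request:
carry_out --deltas '[{"fingers": 1,"dp": [0.791,-0.67,0.2695],"rotation": [0,0,-0.1231]},{"fingers": 1,"dp": [0.791,-0.67,0.2695],"rotation": [0,0,-0.1231]},{"fingers": 1,"dp": [0.791,-0.67,0.2695],"rotation": [0,0,-0.1231]},{"fingers": 1,"dp": [0.791,-0.67,0.2695],"rotation": [0,0,-0.1231]},{"fingers": 1,"dp": [0.791,-0.67,0.2695],"rotation": [0,0,-0.1231]}]' --grip_force 30

```text
t: 1.62
tool_pos: [318.2, -487.0, 188.0]
ee_rot: [[0.727, 0.687, -0.001], [0.687, -0.726, 0.007], [0.004, -0.006, -1.0]]
ft_force: [0.4, 1.6, -0.1]
finger_gap: 85.6
```

Request:
carry_out --deltas '[{"fingers": 1,"dp": [0.985,-0.322,0.2695],"rotation": [0,0,-0.1231]},{"fingers": 1,"dp": [0.985,-0.322,0.2695],"rotation": [0,0,-0.1231]},{"fingers": 1,"dp": [0.985,-0.322,0.2695],"rotation": [0,0,-0.1231]},{"fingers": 1,"dp": [0.985,-0.322,0.2695],"rotation": [0,0,-0.1231]},{"fingers": 1,"dp": [0.985,-0.322,0.2695],"rotation": [0,0,-0.1231]}]'

```text
t: 2.03
tool_pos: [392.3, -351.7, 148.3]
ee_rot: [[0.414, 0.91, -0.002], [0.91, -0.414, 0.005], [0.004, -0.004, -1.0]]
ft_force: [-0.6, 0.3, -1.1]
finger_gap: 85.3
```

Request:
carry_out --deltas '[{"fingers": 1,"dp": [0.99,0.073,0.2695],"rotation": [0,0,-0.1232]},{"fingers": 1,"dp": [0.99,0.073,0.2695],"rotation": [0,0,-0.1232]},{"fingers": 1,"dp": [0.99,0.073,0.2695],"rotation": [0,0,-0.1232]},{"fingers": 1,"dp": [0.99,0.073,0.2695],"rotation": [0,0,-0.1232]},{"fingers": 1,"dp": [0.99,0.073,0.2695],"rotation": [0,0,-0.1232]}]'

```text
t: 2.45
tool_pos: [464.3, -223.4, 108.6]
ee_rot: [[0.04, 0.999, -0.001], [0.999, -0.04, 0.003], [0.002, -0.001, -1.0]]
ft_force: [-0.2, -0.2, -0.2]
finger_gap: 85.7
```

Run:
```python
from plan import *
s=state();print(s["tool_pos"],s["t"],np.degrees(np.arctan2(s["ee_rot"][1,1],s["ee_rot"][0,1])))
plan([([466.2,-221,50],down(-2.5)),([466.2,-221,25.5],down(-2.5))])
```

```text
[ 464.25507351 -223.37698485  108.63043065] 2.45 -2.2870933918304437
dp [0.0154, 0.0129, 0.3909] rot [-0.0005, -0.0008, 0.0012] rows>= 1.4
dp [-0.0, -0.0, 0.1633] rot [0.0, 0.0, -0.0] rows>= 0.6
```

Request:
carry_out --deltas '[{"fingers": 1,"dp": [0.025,0.0,0.2],"rotation": [0,0,0]},{"fingers": 1,"dp": [0.025,0.0,0.4],"rotation": [0,0,0]},{"fingers": 1,"dp": [0.025,0.0,0.4],"rotation": [0,0,0]},{"fingers": 1,"dp": [0.025,0.0,0.4],"rotation": [0,0,0]},{"fingers": 1,"dp": [0.025,0.0,0.4],"rotation": [0,0,0]}]'

```text
t: 2.87
tool_pos: [464.2, -224.6, 51.2]
ee_rot: [[0.045, 0.999, 0.001], [0.999, -0.045, -0.001], [-0.001, 0.001, -1.0]]
ft_force: [1.0, -0.3, 1.0]
finger_gap: 85.4
```

Run:
```python
from plan import *
s=state();print(s["tool_pos"],s["t"],np.degrees(np.arctan2(s["ee_rot"][1,1],s["ee_rot"][0,1])))
plan([([466.2,-221,25.5],down(-2.5))])
a=capture("top");b=capture("scene")
A=cv2.resize(a["color"][170:250,345:425,::-1],(400,400),interpolation=cv2.INTER_CUBIC)
u,v=proj(b,[[466,-221,30]])[0].astype(int);print(u,v)
B=cv2.resize(b["color"][v-40:v+40,u-40:u+40,::-1],(400,400),interpolation=cv2.INTER_CUBIC)
cv2.imwrite("pics/hov.png",np.hstack([A,B]))
```

```text
[ 464.21822677 -224.57957458   51.24212516] 2.8667 -2.558393400009028
dp [0.0246, 0.0119, 0.1716] rot [0.0004, 0.0003, -0.0003] rows>= 0.6
366 225
```

View pics/hov.png

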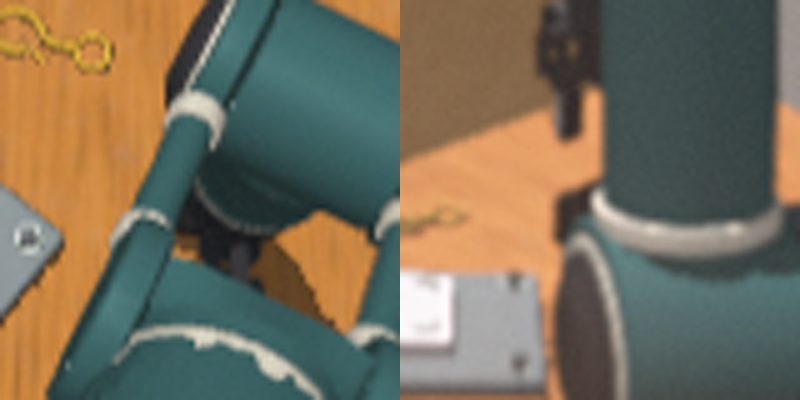

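The arm hides the pile in both views, so I rely on the fit and descend.

Request:
carry_out --deltas '[{"fingers": 1,"dp": [0.0246,0.012,0.08],"rotation": [0,0,0]},{"fingers": 1,"dp": [0.0246,0.012,0.14],"rotation": [0,0,0]},{"fingers": 1,"dp": [0.0246,0.012,0.163],"rotation": [0,0,0]},{"fingers": 1,"dp": [0.0246,0.012,0.163],"rotation": [0,0,0]},{"fingers": 1,"dp": [0.0246,0.012,0.163],"rotation": [0,0,0]}]'

```text
t: 3.38
tool_pos: [465.0, -219.3, 24.9]
ee_rot: [[0.043, 0.999, -0.001], [0.999, -0.043, 0.001], [0.001, -0.001, -1.0]]
ft_force: [0.5, 0.0, -0.5]
finger_gap: 85.4
```

Request:
carry_out --deltas '[{"fingers": 0.65,"dp": [0,0,0],"rotation": [0,0,0]},{"fingers": 0.62,"dp": [0,0,0],"rotation": [0,0,0]},{"fingers": 0.6,"dp": [0,0,0],"rotation": [0,0,0]},{"fingers": 0.59,"dp": [0,0,0],"rotation": [0,0,0]},{"fingers": 0.58,"dp": [0,0,0],"rotation": [0,0,0]}]'

```text
t: 3.8
tool_pos: [466.0, -219.9, 26.0]
ee_rot: [[0.044, 0.999, 0.001], [0.999, -0.044, -0.0], [-0.0, 0.001, -1.0]]
ft_force: [1.6, -0.1, -0.3]
finger_gap: 49.6
```

Request:
carry_out --deltas '[{"fingers": 0.57,"dp": [0,0,0],"rotation": [0,0,0]},{"fingers": 0.56,"dp": [0,0,0],"rotation": [0,0,0]},{"fingers": 0.55,"dp": [0,0,0],"rotation": [0,0,0]},{"fingers": 0.5,"dp": [0,0,0],"rotation": [0,0,0]},{"fingers": 0.4,"dp": [0,0,0],"rotation": [0,0,0]}]' --grip_force 35

```text
t: 4.22
tool_pos: [467.3, -220.2, 27.0]
ee_rot: [[0.044, 0.999, 0.003], [0.999, -0.044, -0.001], [-0.001, 0.003, -1.0]]
ft_force: [2.2, 1.2, 6.0]
finger_gap: 42.8
```

Request:
carry_out --deltas '[{"fingers": 0.3,"dp": [0,0,0],"rotation": [0,0,0]},{"fingers": 0.3,"dp": [0,0,0],"rotation": [0,0,0]},{"fingers": 0.3,"dp": [0,0,0],"rotation": [0,0,0]}]'

```text
t: 4.47
tool_pos: [467.3, -220.2, 27.0]
ee_rot: [[0.044, 0.999, 0.003], [0.999, -0.044, -0.001], [-0.001, 0.003, -1.0]]
ft_force: [3.0, 0.5, 5.4]
finger_gap: 42.8
```

Run:
```python
from plan import *
s=state();print(s["tool_pos"],s["t"],s["finger_gap"],s["ft_force"])
# peel: tilt 15deg about the far lower edge of the case (31mm along tool x, z=26) 
R0=s["ee_rot"];p0=s["tool_pos"]
for sg in (1,-1):
    e=np.array([sg*31,0,0.]) # edge in tool frame, ~TCP height
    for a in (4,8,12):
        r=R.from_rotvec([0,sg*a,0],degrees=True).as_matrix(); d=e-r@e
        print(sg,a,(d/150).round(4),(R0@d).round(1),"rot y",round(sg*a/180,4))
```

```text
[ 467.30289278 -220.24245809   26.95289557] 4.4667 42.758809498780465 [2.9505363  0.50705375 5.43255941]
1 4 [0.0005 0.     0.0144] [ 0.   0.1 -2.2] rot y 0.0222
1 8 [0.002  0.     0.0288] [ 0.   0.3 -4.3] rot y 0.0444
1 12 [0.0045 0.     0.043 ] [ 0.1  0.7 -6.4] rot y 0.0667
-1 4 [-0.0005  0.      0.0144] [ 0.  -0.1 -2.2] rot y -0.0222
-1 8 [-0.002   0.      0.0288] [ 0.  -0.3 -4.3] rot y -0.0444
-1 12 [-0.0045  0.      0.043 ] [-0.  -0.7 -6.4] rot y -0.0667
```

The gap is 42.8 mm under load with the case held. I'll peel it by tilting slowly about its left end, then lift.

Request:
carry_out --deltas '[{"fingers": 0.3,"dp": [0,0,0],"rotation": [0,0,0]},{"fingers": 0.3,"dp": [0.0001,0,-0.0072],"rotation": [0,-0.0111,0]},{"fingers": 0.3,"dp": [0.0005,0,-0.0144],"rotation": [0,-0.0222,0]},{"fingers": 0.3,"dp": [0.001,0,-0.0216],"rotation": [0,-0.0333,0]},{"fingers": 0.3,"dp": [0.002,0,-0.029],"rotation": [0,-0.0444,0]}]' --grip_force 50

```text
t: 4.88
tool_pos: [465.7, -219.8, 30.2]
ee_rot: [[0.043, 0.999, -0.006], [0.989, -0.044, -0.141], [-0.141, 0.0, -0.99]]
ft_force: [0.7, -0.6, 1.0]
finger_gap: 42.0
```

Request:
carry_out --deltas '[{"fingers": 0.3,"dp": [0.001,0,-0.008],"rotation": [0,-0.0111,0]},{"fingers": 0.3,"dp": [0.002,0,-0.016],"rotation": [0,-0.0222,0]},{"fingers": 0.3,"dp": [0.003,0,-0.026],"rotation": [0,-0.0333,0]},{"fingers": 0.3,"dp": [0.003,0,-0.036],"rotation": [0,-0.0333,0]},{"fingers": 0.3,"dp": [0.003,0,-0.046],"rotation": [0,-0.0333,0]}]'

```text
t: 5.3
tool_pos: [464.7, -217.2, 36.0]
ee_rot: [[0.04, 0.999, -0.012], [0.97, -0.042, -0.24], [-0.241, -0.002, -0.971]]
ft_force: [0.1, 1.1, 0.3]
finger_gap: 42.2
```

Run:
```python
from plan import *
s=state();print(s["tool_pos"],s["t"],s["finger_gap"],s["ft_force"],s["ee_rot"].round(3).tolist())
plan([(s["tool_pos"]+[0,0,125],s["ee_rot"])])
```

```text
[ 464.69787779 -217.231418     36.04806497] 5.3 42.23911302289734 [0.07827864 1.0808526  0.29796481] [[0.04, 0.999, -0.012], [0.97, -0.042, -0.24], [-0.241, -0.002, -0.971]]
dp [-0.2005, -0.0018, -0.8089] rot [0.0, 0.0, 0.0] rows>= 3.0
```

Request:
carry_out --deltas '[{"fingers": 0.3,"dp": [-0.02,0,-0.08],"rotation": [0,0,0]},{"fingers": 0.3,"dp": [-0.06,0,-0.24],"rotation": [0,0,0]},{"fingers": 0.3,"dp": [-0.12,0,-0.48],"rotation": [0,0,0]},{"fingers": 0.3,"dp": [-0.2,0,-0.81],"rotation": [0,0,0]},{"fingers": 0.3,"dp": [-0.2,0,-0.81],"rotation": [0,0.03,0]}]'

```text
t: 5.72
tool_pos: [469.1, -217.0, 169.0]
ee_rot: [[0.04, 0.999, 0.003], [0.988, -0.039, -0.151], [-0.151, 0.009, -0.989]]
ft_force: [0.3, 0.4, 0.3]
finger_gap: 42.0
```

Run:
```python
from plan import *
s=state();print(s["tool_pos"],s["t"],s["finger_gap"],s["ft_force"],s["ee_rot"].round(3).tolist())
plan([([462,-130,165],down(-40.6)),([467.4,-11.4,150],down(-40.6))])
```

```text
[ 469.05246539 -217.04332276  169.04847465] 5.7167 41.97130753834118 [0.30073484 0.41747937 0.28787618] [[0.04, 0.999, 0.003], [0.988, -0.039, -0.151], [-0.151, 0.009, -0.989]]
dp [0.2877, -0.035, -0.0305] rot [0.0094, 0.0227, 0.1062] rows>= 2.7
dp [0.2616, -0.128, -0.0082] rot [0.0094, 0.0226, 0.1063] rows>= 2.7
dp [0.6238, -0.4873, 0.0999] rot [-0.0, 0.0001, -0.0] rows>= 2.9
```

Request:
carry_out --deltas '[{"fingers": 0.3,"dp": [0.29,-0.035,-0.03],"rotation": [0.0094,0.0227,0.106]},{"fingers": 0.3,"dp": [0.29,-0.035,-0.03],"rotation": [0.0094,0.0227,0.106]},{"fingers": 0.3,"dp": [0.29,-0.035,-0.03],"rotation": [0.0094,0.0227,0.106]},{"fingers": 0.3,"dp": [0.29,-0.035,-0.03],"rotation": [0.0094,0.0227,0.106]}]'

```text
t: 6.05
tool_pos: [462.5, -174.8, 161.3]
ee_rot: [[0.372, 0.928, -0.019], [0.925, -0.372, -0.073], [-0.075, 0.01, -0.997]]
ft_force: [-0.0, -0.7, 0.4]
finger_gap: 42.1
```

Request:
carry_out --deltas '[{"fingers": 0.3,"dp": [0.26,-0.128,-0.008],"rotation": [0.0094,0.0226,0.106]},{"fingers": 0.3,"dp": [0.26,-0.128,-0.008],"rotation": [0.0094,0.0226,0.106]},{"fingers": 0.3,"dp": [0.26,-0.128,-0.008],"rotation": [0.0094,0.0226,0.106]},{"fingers": 0.3,"dp": [0.26,-0.128,-0.008],"rotation": [0.0094,0.0226,0.106]}]'

```text
t: 6.38
tool_pos: [458.8, -130.7, 158.4]
ee_rot: [[0.653, 0.758, -0.008], [0.758, -0.653, 0.002], [-0.004, -0.007, -1.0]]
ft_force: [0.2, -0.2, -0.1]
finger_gap: 42.0
```

Request:
carry_out --deltas '[{"fingers": 0.3,"dp": [0.624,-0.487,0.1],"rotation": [0,0,0]},{"fingers": 0.3,"dp": [0.624,-0.487,0.1],"rotation": [0,0,0]},{"fingers": 0.3,"dp": [0.624,-0.487,0.1],"rotation": [0,0,0]},{"fingers": 0.3,"dp": [0.624,-0.487,0.1],"rotation": [0,0,0]},{"fingers": 0.3,"dp": [0.624,-0.487,0.1],"rotation": [0,0,0]}]'

```text
t: 6.8
tool_pos: [464.3, -10.7, 143.0]
ee_rot: [[0.647, 0.762, -0.009], [0.762, -0.647, 0.001], [-0.005, -0.008, -1.0]]
ft_force: [-0.4, 0.2, -1.1]
finger_gap: 42.0
```

Run:
```python
from plan import *
s=state();print(s["tool_pos"],s["t"],s["finger_gap"],s["ft_force"],s["ee_rot"].round(3).tolist())
a=capture("top");b=capture("scene")
u,v=proj(b,[s["tool_pos"]])[0].astype(int);print(u,v)
A=cv2.resize(a["color"][170:250,345:425,::-1],(400,400),interpolation=cv2.INTER_CUBIC)
B=cv2.resize(b["color"][v-25:v+25,u-25:u+25,::-1],(400,400),interpolation=cv2.INTER_CUBIC)
cv2.imwrite("pics/carry.png",np.hstack([A,B]))
```

```text
[464.26533338 -10.65550074 142.95840618] 6.8 41.9979872271891 [-0.41849757  0.15126455 -1.12672823] [[0.647, 0.762, -0.009], [0.762, -0.647, 0.001], [-0.005, -0.008, -1.0]]
321 215
```

View pics/carry.png

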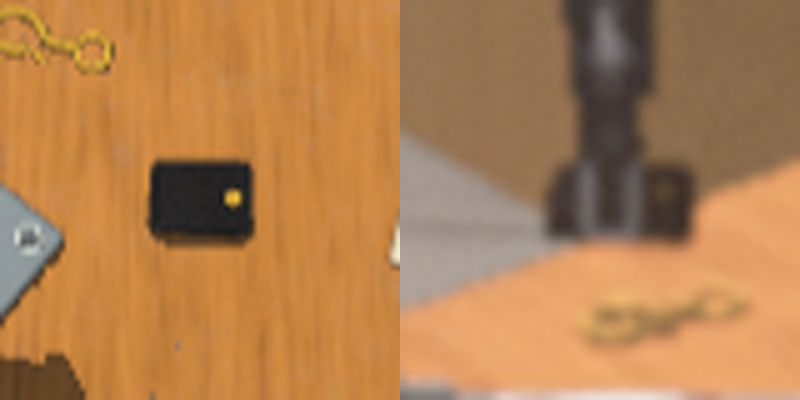

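The top view (left) shows the pile with the stud at (233,198) still in place. The scene view (right) shows one case in the fingers, spanning x 548–692 and slightly right of finger centre. I'll measure that offset.

```bash
cat > held.py <<'E'
from plan import *
s=state(); p=s["tool_pos"]; Rt=s["ee_rot"]; b=capture("scene")
u0,v0=proj(b,[p])[0]
def box(off,h0=-1): # case in tool frame: long side along tool x, z_tool down; underside at z=h0.. 
    P=np.array([[sx*(31 if z>-6 else 30)+off,sy*23.5,z] for sx in(-1,1) for sy in(-1,1) for z in(1,-3,-8,-12)],float)
    return proj(b,P@Rt.T+p)
for o in(-4,-2,0,2,4):
    q=box(o); print(o,q[:,0].min().round(2),q[:,0].max().round(2),q[:,1].min().round(2),q[:,1].max().round(2))
x0,y0,x1,y1=[int(v) for v in(u0-20,v0-12,u0+20,v0+10)]
g=cv2.resize(b["color"][y0:y1,x0:x1].astype(np.float32).sum(2),None,fx=8,fy=8,interpolation=cv2.INTER_CUBIC)
print("tcp",u0.round(2),v0.round(2))
for r in range(0,g.shape[0],12):
    d=np.nonzero(g[r]<225)[0]
    print(round(y0-.44+r/8,1), (round(x0-.44+d.min()/8,2),round(x0-.44+d.max()/8,2)) if len(d) else "")
E
python3 held.py
```

```text
-4 313.42 332.78 208.94 219.34
-2 312.8 332.15 208.94 219.33
0 312.17 331.53 208.94 219.33
2 311.55 330.9 208.93 219.33
4 310.93 330.28 208.93 219.32
tcp 321.94 215.57
202.6 (np.float64(318.06), np.float64(324.94))
204.1 (np.float64(318.18), np.float64(325.06))
205.6 (np.float64(318.18), np.float64(324.94))
207.1 (np.float64(318.31), np.float64(325.56))
208.6 (np.float64(318.31), np.float64(325.68))
210.1 (np.float64(319.56), np.float64(323.81))
211.6 (np.float64(315.56), np.float64(331.94))
213.1 (np.float64(314.94), np.float64(332.06))
214.6 (np.float64(314.18), np.float64(331.94))
216.1 (np.float64(314.31), np.float64(331.81))
217.6 (np.float64(314.44), np.float64(331.56))
219.1 
220.6 
222.1 
223.6
```

Run:
```python
from plan import *
s=state();print(s["tool_pos"],s["t"],np.abs(s["dq"]).max())
plan([([469.4,-9.1,70],down(-40.6)),([469.4,-9.1,43],down(-40.6))])
```

```text
[464.79313256 -12.82375183 143.35357992] 6.95 0.9167486854598749
dp [0.0412, 0.0105, 0.4888] rot [-0.0022, 0.0016, -0.0005] rows>= 1.8
dp [0.0, -0.0, 0.18] rot [0.0, -0.0, 0.0] rows>= 0.6
```

Request:
carry_out --deltas '[{"fingers": 0.3,"dp": [0.04,0.01,0.15],"rotation": [-0.0022,0.0016,-0.0005]},{"fingers": 0.3,"dp": [0.04,0.01,0.35],"rotation": [-0.0022,0.0016,-0.0005]},{"fingers": 0.3,"dp": [0.041,0.01,0.55],"rotation": [-0.0022,0.0016,-0.0005]},{"fingers": 0.3,"dp": [0.041,0.01,0.66],"rotation": [-0.0022,0.0016,-0.0005]},{"fingers": 0.3,"dp": [0.041,0.01,0.66],"rotation": [-0.0022,0.0016,-0.0005]}]'

```text
t: 7.37
tool_pos: [464.9, -9.3, 40.1]
ee_rot: [[0.653, 0.758, -0.009], [0.758, -0.653, 0.001], [-0.005, -0.007, -1.0]]
ft_force: [-0.5, 0.6, -1.2]
finger_gap: 42.1
```

Request:
carry_out --deltas '[{"fingers": 0.3,"dp": [0,0,0],"rotation": [0,0,0]},{"fingers": 0.3,"dp": [0,0,0],"rotation": [0,0,0]}]'

```text
t: 7.53
tool_pos: [470.1, -9.1, 45.2]
ee_rot: [[0.652, 0.758, 0.002], [0.758, -0.652, 0.001], [0.001, 0.001, -1.0]]
ft_force: [1.1, 0.8, 0.0]
finger_gap: 42.0
```

Run:
```python
from plan import *
from fit2 import W
s=state();print(s["tool_pos"],s["t"],s["ee_rot"].round(3).tolist())
b=capture("scene"); p=[467.4,-11.4,np.radians(49.4)]
u,v=proj(b,[[467,-11,38]])[0].astype(int)
x0,y0=u-32,v-24;k=12
B=cv2.resize(b["color"][y0:y0+44,x0:x0+64,::-1],None,fx=k,fy=k,interpolation=cv2.INTER_CUBIC); C=B.copy()
def dr(Q,c): cv2.polylines(B,[np.round((proj(b,Q)-[x0,y0]+.5)*k).astype(int)],1,c)
dr(W(p,[[48,-41,30],[-48,-41,30],[-48,41,30],[48,41,30]]),(0,0,255)); dr(W(p,[[35,-27.5,30],[-35,-27.5,30],[-35,27.5,30],[35,27.5,30]]),(0,200,0))
cv2.imwrite("pics/hb.png",B)
```

```text
[470.69508164  -8.74145186  45.87991975] 7.6333 [[0.652, 0.758, 0.003], [0.758, -0.652, 0.001], [0.003, 0.002, -1.0]]
```

View pics/hb.png

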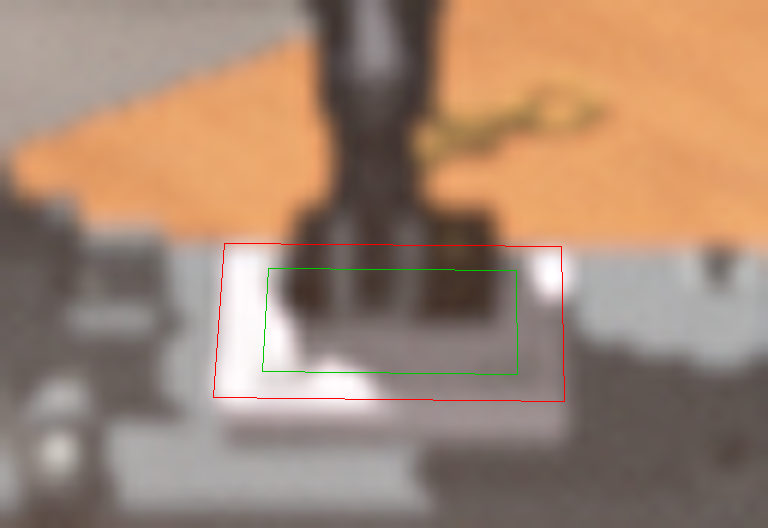

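The scene shows the case centred in press x to about 1 mm, at x 285–497 against a seen-bed centre of about 394. I lower it slowly and watch the force.

Request:
carry_out --deltas '[{"fingers": 0.3,"dp": [-0.006,-0.004,0.02],"rotation": [0,0,0]},{"fingers": 0.3,"dp": [-0.006,-0.004,0.04],"rotation": [0,0,0]},{"fingers": 0.3,"dp": [-0.006,-0.004,0.06],"rotation": [0,0,0]},{"fingers": 0.3,"dp": [-0.006,-0.004,0.07],"rotation": [0,0,0]},{"fingers": 0.3,"dp": [-0.006,-0.004,0.075],"rotation": [0,0,0]}]'

```text
t: 8.1
tool_pos: [467.8, -8.4, 32.5]
ee_rot: [[0.651, 0.759, -0.0], [0.759, -0.651, 0.001], [0.0, -0.001, -1.0]]
ft_force: [1.2, -0.3, 0.4]
finger_gap: 42.2
```

Request:
carry_out --deltas '[{"fingers": 0.3,"dp": [0,0,0],"rotation": [0,0,0]},{"fingers": 0.3,"dp": [0,0,0],"rotation": [0,0,0]},{"fingers": 0.3,"dp": [0,0,0],"rotation": [0,0,0]}]'

```text
t: 8.35
tool_pos: [467.8, -8.4, 32.7]
ee_rot: [[0.652, 0.759, -0.0], [0.759, -0.652, 0.001], [0.0, -0.001, -1.0]]
ft_force: [0.8, -1.8, -1.7]
finger_gap: 41.9
```

Request:
carry_out --deltas '[{"fingers": 0.3,"dp": [0.003,0.01,-0.004],"rotation": [0,0,0]},{"fingers": 0.3,"dp": [0.003,0.01,0],"rotation": [0,0,0]},{"fingers": 0.3,"dp": [0.003,0.01,0.006],"rotation": [0,0,0]},{"fingers": 0.3,"dp": [0.003,0.01,0.01],"rotation": [0,0,0]},{"fingers": 0.3,"dp": [0.003,0.01,0.01],"rotation": [0,0,0]}]'

```text
t: 8.77
tool_pos: [469.1, -9.0, 31.6]
ee_rot: [[0.652, 0.758, -0.001], [0.758, -0.652, 0.001], [0.0, -0.001, -1.0]]
ft_force: [-1.8, 0.0, 4.2]
finger_gap: 42.1
```

Contact came at TCP z 31.6, so the underside is at bed height rather than on the stops. I release and lift.

Request:
carry_out --deltas '[{"fingers": 0.6,"dp": [0,0,-0.002],"rotation": [0,0,0]},{"fingers": 0.7,"dp": [0,0,-0.002],"rotation": [0,0,0]},{"fingers": 0.85,"dp": [0,0,-0.002],"rotation": [0,0,0]},{"fingers": 0.9,"dp": [0,0,-0.002],"rotation": [0,0,0]},{"fingers": 0.9,"dp": [0,0,-0.002],"rotation": [0,0,0]}]'

```text
t: 9.18
tool_pos: [469.0, -9.0, 31.4]
ee_rot: [[0.652, 0.758, -0.001], [0.758, -0.652, 0.001], [0.0, -0.001, -1.0]]
ft_force: [0.4, -0.5, 0.5]
finger_gap: 76.9
```

Request:
carry_out --deltas '[{"fingers": 0.9,"dp": [0,0,-0.05],"rotation": [0,0,0]},{"fingers": 0.9,"dp": [0,0,-0.2],"rotation": [0,0,0]},{"fingers": 0.9,"dp": [0,0,-0.45],"rotation": [0,0,0]},{"fingers": 0.9,"dp": [0,0,-0.7],"rotation": [0,0,0]},{"fingers": 0.9,"dp": [0,0,-0.95],"rotation": [0,0,0]}]'

```text
t: 9.6
tool_pos: [468.5, -9.1, 175.6]
ee_rot: [[0.652, 0.758, -0.001], [0.758, -0.652, 0.001], [-0.0, -0.002, -1.0]]
ft_force: [0.1, 0.6, 0.8]
finger_gap: 76.8
```

Run:
```python
from plan import *
from fit2 import W
s=state();print(s["tool_pos"],s["t"],s["joints"].round(1))
p=[467.4,-11.4,np.radians(49.4)]; out=[]
for n,z,w,h,k in(("scene",38,32,24,8),):
    b=capture(n); u,v=proj(b,[[467,-11,z]])[0].astype(int); x0,y0=u-w,v-h; k=12
    B=cv2.resize(b["color"][y0:y0+2*h,x0:x0+2*w,::-1],None,fx=k,fy=k,interpolation=cv2.INTER_CUBIC)
    cv2.imwrite("pics/placed.png",B)
# knob sweep points
for a in (0,.05,.6,1.25):
    th=np.radians(30)-a
    q=W(p,[[89+60*np.sin(th),92,30+60*np.cos(th)]])[0]; print(a,q.round(1))
```

```text
[474.533557    -9.48661587 182.13771941] 9.7 [-4.200e+00 -5.300e+00  1.193e+02  1.000e-01  6.520e+01  3.650e+01]
0 [475.  138.8  82. ]
0.05 [473.3 136.8  83.4]
0.6 [452.5 112.6  89.8]
1.25 [429.5  85.8  74.9]
```

View pics/placed.png

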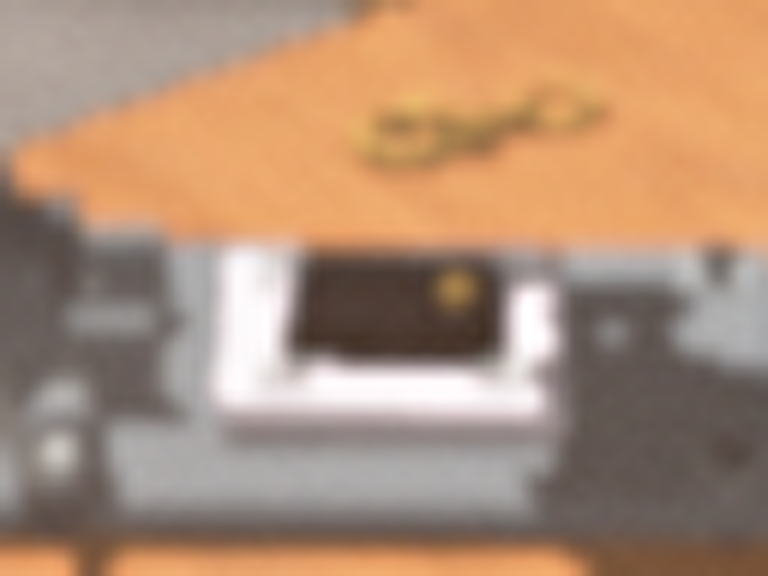

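The case sits flat inside the stops, at x 290–503 with its near edge at row 358. Next is the catch: shut the fingers, go round behind the knob and sweep it forward.

Run:
```python
from plan import *
from fit2 import W
p=[467.4,-11.4,np.radians(49.4)]
D=down(-40.6)
plan([(W(p,[[5,100,185]])[0],D),(W(p,[[155,96,150]])[0],D),(W(p,[[155,92,70]])[0],D),(W(p,[[110,92,70]])[0],D),(W(p,[[80,92,70]])[0],D)])
```

```text
dp [0.0142, -0.665, -0.0717] rot [-0.0002, -0.0002, -0.0004] rows>= 2.4
dp [0.5, 0.0133, 0.1167] rot [0.0, 0.0, -0.0] rows>= 1.8
dp [0.5, 0.0133, 0.1166] rot [0.0, 0.0, -0.0] rows>= 1.8
dp [0.0, 0.0266, 0.5333] rot [0.0, 0.0, -0.0] rows>= 1.9
dp [-0.3, -0.0, 0.0001] rot [0.0, 0.0, -0.0] rows>= 1.1
dp [-0.2, -0.0, -0.0] rot [0.0, 0.0, -0.0] rows>= 0.7
```

Request:
carry_out --deltas '[{"fingers": 0.5,"dp": [0.014,-0.665,-0.07],"rotation": [0,0,0]},{"fingers": 0,"dp": [0.014,-0.665,-0.07],"rotation": [0,0,0]},{"fingers": 0,"dp": [0.014,-0.665,-0.07],"rotation": [0,0,0]},{"fingers": 0,"dp": [0.014,-0.665,-0.07],"rotation": [0,0,0]}]' --grip_force 30

```text
t: 10.18
tool_pos: [390.7, 59.0, 182.2]
ee_rot: [[0.65, 0.76, -0.006], [0.76, -0.65, 0.001], [-0.003, -0.006, -1.0]]
ft_force: [0.5, -1.2, -0.6]
finger_gap: 28.9
```

Request:
carry_out --deltas '[{"fingers": 0,"dp": [0.25,0.005,0.05],"rotation": [0,0,0]},{"fingers": 0,"dp": [0.5,0.013,0.11],"rotation": [0,0,0]},{"fingers": 0,"dp": [0.75,0.02,0.17],"rotation": [0,0,0]},{"fingers": 0,"dp": [1,0.026,0.2],"rotation": [0,0,0]},{"fingers": 0,"dp": [1,0.026,0.2],"rotation": [0,0,0]}]'

```text
t: 10.6
tool_pos: [498.5, 171.9, 151.1]
ee_rot: [[0.65, 0.76, -0.003], [0.76, -0.65, 0.001], [-0.001, -0.003, -1.0]]
ft_force: [0.1, -0.9, 0.1]
finger_gap: 0.0
```

Run:
```python
from plan import *
from fit2 import W,ct
s=state();print(s["tool_pos"],s["t"],s["finger_gap"])
p=[467.4,-11.4,np.radians(49.4)]
D=down(-40.6)
plan([(W(p,[[155,92,70]])[0],D),(W(p,[[110,92,70]])[0],D)])
A=cv2.resize(ct["color"][185:240,290:345,::-1],None,fx=10,fy=10,interpolation=cv2.INTER_CUBIC)
B=cv2.resize(ct["color"][175:240,235:300,::-1],(550,550),interpolation=cv2.INTER_CUBIC)
for Q in([[35,-27.5,30],[-35,-27.5,30],[-35,27.5,30],[35,27.5,30]],[[-48,-41,30],[-48,41,30],[48,41,30],[48,-41,30]]):
    cv2.polylines(A,[np.round((proj(ct,W(p,Q))-[290,185]+.5)*10).astype(int)],1,(0,200,0))
cv2.imwrite("pics/pl2.png",cv2.resize(np.hstack([A,B]),(800,400)))
```

```text
[495.19725838 168.72566618 151.82808164] 10.7 0.324794691730489
dp [0.0033, 0.0293, 0.5454] rot [-0.0011, 0.0013, 0.0001] rows>= 2.0
dp [-0.3, -0.0, 0.0] rot [0.0, 0.0, -0.0] rows>= 1.1
```

View pics/pl2.png

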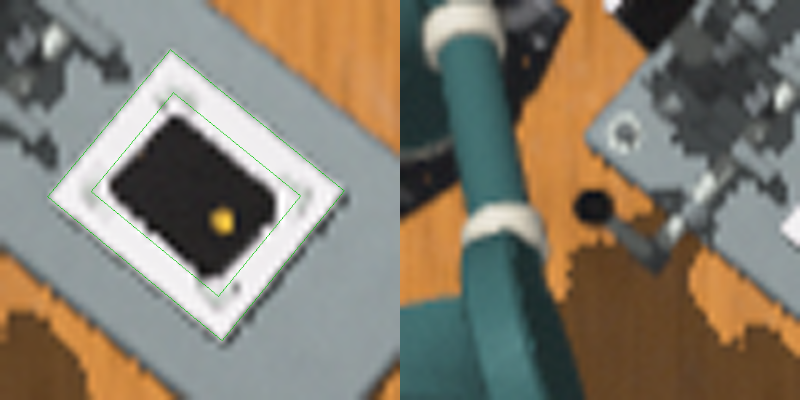

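Both panels look right. The case is squarely inside the green stop outline, and the knob is still locked at (593,205). Now I go down behind the knob and sweep.

Request:
carry_out --deltas '[{"fingers": 0,"dp": [0.01,0.029,0.2],"rotation": [0,0,0]},{"fingers": 0,"dp": [0.01,0.029,0.4],"rotation": [0,0,0]},{"fingers": 0,"dp": [0.01,0.029,0.54],"rotation": [0,0,0]},{"fingers": 0,"dp": [0.01,0.029,0.54],"rotation": [0,0,0]},{"fingers": 0,"dp": [0.01,0.029,0.54],"rotation": [0,0,0]}]'

```text
t: 11.12
tool_pos: [497.7, 165.5, 72.1]
ee_rot: [[0.653, 0.758, -0.005], [0.758, -0.653, -0.001], [-0.004, -0.003, -1.0]]
ft_force: [0.3, 0.4, 0.4]
finger_gap: 0.1
```

Request:
carry_out --deltas '[{"fingers": 0,"dp": [-0.06,0,0],"rotation": [0,0,0]},{"fingers": 0,"dp": [-0.12,0,0],"rotation": [0,0,0]},{"fingers": 0,"dp": [-0.18,0,0],"rotation": [0,0,0]},{"fingers": 0,"dp": [-0.24,0,0],"rotation": [0,0,0]},{"fingers": 0,"dp": [-0.3,0,0],"rotation": [0,0,0]}]'

```text
t: 11.53
tool_pos: [471.0, 132.4, 75.1]
ee_rot: [[0.652, 0.758, 0.003], [0.758, -0.652, 0.002], [0.003, 0.001, -1.0]]
ft_force: [-0.1, 1.0, 0.9]
finger_gap: -0.1
```

Run:
```python
from plan import *
from fit2 import W
s=state();print(s["tool_pos"],s["t"],s["finger_gap"],s["ft_force"])
p=[467.4,-11.4,np.radians(49.4)]
plan([(W(p,[[80,92,70]])[0],down(-40.6)),(W(p,[[68,92,70]])[0],down(-40.6))])
```

```text
[469.00700226 131.60672082  73.79767624] 11.6333 0.1233672078158038 [-0.3116975  -0.06381925 -0.16408157]
dp [-0.1975, -0.0006, 0.0255] rot [-0.0004, 0.0002, -0.0007] rows>= 0.7
dp [-0.08, -0.0, -0.0] rot [0.0, 0.0, 0.0] rows>= 0.3
```

Request:
carry_out --deltas '[{"fingers": 0,"dp": [-0.05,0,0.005],"rotation": [0,0,0]},{"fingers": 0,"dp": [-0.1,0,0.01],"rotation": [0,0,0]},{"fingers": 0,"dp": [-0.15,0,0.015],"rotation": [0,0,0]},{"fingers": 0,"dp": [-0.19,0,0.015],"rotation": [0,0,0]},{"fingers": 0,"dp": [-0.22,0,0.015],"rotation": [0,0,0]}]'

```text
t: 12.05
tool_pos: [447.9, 107.3, 70.8]
ee_rot: [[0.652, 0.758, -0.002], [0.758, -0.652, 0.001], [-0.001, -0.002, -1.0]]
ft_force: [1.8, 1.6, -1.1]
finger_gap: 0.1
```

Request:
carry_out --deltas '[{"fingers": 0,"dp": [-0.02,0,0],"rotation": [0,0,0]},{"fingers": 0,"dp": [-0.035,0,0],"rotation": [0,0,0]},{"fingers": 0,"dp": [-0.045,0,0],"rotation": [0,0,0]},{"fingers": 0,"dp": [-0.05,0,0],"rotation": [0,0,0]},{"fingers": 0,"dp": [-0.05,0,0],"rotation": [0,0,0]}]'

```text
t: 12.47
tool_pos: [444.1, 102.2, 71.3]
ee_rot: [[0.652, 0.758, -0.001], [0.758, -0.652, 0.001], [0.0, -0.001, -1.0]]
ft_force: [-0.7, 1.2, -1.4]
finger_gap: 0.2
```

Run:
```python
from plan import *
s=state();d=s["tool_pos"]-[467.4,-11.4,0]; c,n=np.cos(np.radians(49.4)),np.sin(np.radians(49.4))
print("press xy",d[0]*c+d[1]*n,-d[0]*n+d[1]*c,d[2],"Fx",s["ft_force"][0]*c+s["ft_force"][1]*n,s["ft_force"])
```

```text
press xy 71.10033372120995 91.6231282541313 71.34962611340484 Fx 0.44088609847166427 [-0.72861473  1.20516839 -1.41701133]
```

Request:
carry_out --deltas '[{"fingers": 0,"dp": [-0.013,0,0],"rotation": [0,0,0]},{"fingers": 0,"dp": [-0.025,0,0],"rotation": [0,0,0]},{"fingers": 0,"dp": [-0.03,0,0],"rotation": [0,0,0]},{"fingers": 0,"dp": [-0.035,0,0],"rotation": [0,0,0]},{"fingers": 0,"dp": [-0.035,0,0],"rotation": [0,0,0]}]'

```text
t: 12.88
tool_pos: [442.6, 99.9, 71.8]
ee_rot: [[0.653, 0.758, 0.004], [0.758, -0.653, 0.004], [0.006, 0.0, -1.0]]
ft_force: [5.3, 8.0, -5.5]
finger_gap: -0.4
```

```bash
cat > pf.py <<'E'
from plan import *
s=state();d=s["tool_pos"]-[467.4,-11.4,0]; c,n=np.cos(np.radians(49.4)),np.sin(np.radians(49.4)); f=s["ft_force"]
print("t",s["t"],"press xyz",(d[0]*c+d[1]*n).round(1),(-d[0]*n+d[1]*c).round(1),d[2].round(1),"F",(f[0]*c+f[1]*n).round(1),(-f[0]*n+f[1]*c).round(1),f[2].round(1),"gap",round(s["finger_gap"],1),s["joints"].round(0))
E
python3 pf.py
```

```text
t 12.8833 press xyz 68.3 91.3 71.8 F 9.5 1.2 -5.5 gap -0.4 [  9.   0. 127.   0.  52.  50.]
```

The catch met its stop: 9.5 N with the knob at about its 1.25 rad position. I back off, go up and over to the handle, and turn the tool 90° on the way.

Run:
```python
from plan import *
from fit2 import W
p=[467.4,-11.4,np.radians(49.4)]
D=down(-40.6);E_=down(49.4)
plan([(W(p,[[85,92,75]])[0],D),(W(p,[[85,92,315]])[0],D),(W(p,[[188,-66,315]])[0],E_),(W(p,[[188,-66,246]])[0],E_)])
```

```text
dp [0.1112, -0.0051, -0.0206] rot [0.0, -0.0018, -0.0007] rows>= 0.4
dp [-0.0, 0.0001, -0.8] rot [0.0, 0.0, -0.0] rows>= 2.9
dp [-0.0001, 0.0001, -0.8] rot [0.0, 0.0, -0.0] rows>= 2.9
dp [0.2289, 0.3511, 0.0] rot [0.0, 0.0, -0.1667] rows>= 4.2
dp [0.0227, 0.4185, 0.0] rot [0.0, 0.0, -0.1667] rows>= 4.2
dp [-0.1896, 0.3738, 0.0001] rot [-0.0, 0.0, -0.1666] rows>= 4.2
dp [0.0, 0.0, 0.46] rot [-0.0, 0.0, -0.0] rows>= 1.7
```

Request:
carry_out --deltas '[{"fingers": 0,"dp": [0.11,0,-0.02],"rotation": [0,0,0]},{"fingers": 0,"dp": [0.11,0,-0.2],"rotation": [0,0,0]},{"fingers": 0,"dp": [0.11,0,-0.45],"rotation": [0,0,0]},{"fingers": 0,"dp": [0.11,0,-0.7],"rotation": [0,0,0]},{"fingers": 0,"dp": [0.11,0,-0.82],"rotation": [0,0,0]}]'

```text
t: 13.4
tool_pos: [453.4, 110.8, 199.0]
ee_rot: [[0.651, 0.759, 0.005], [0.759, -0.651, 0.001], [0.004, 0.003, -1.0]]
ft_force: [1.6, 0.1, 0.9]
finger_gap: -0.0
```

Request:
carry_out --deltas '[{"fingers": 0,"dp": [0,0,-0.25],"rotation": [0,0,0]},{"fingers": 0,"dp": [0,0,-0.5],"rotation": [0,0,0]},{"fingers": 0,"dp": [0,0,-0.75],"rotation": [0,0,0]},{"fingers": 0,"dp": [0,0,-0.8],"rotation": [0,0,0]},{"fingers": 0,"dp": [0,0,-0.8],"rotation": [0,0,0]}]'

```text
t: 13.82
tool_pos: [453.5, 110.7, 318.7]
ee_rot: [[0.652, 0.758, 0.007], [0.758, -0.652, 0.002], [0.006, 0.004, -1.0]]
ft_force: [0.3, -0.2, -0.4]
finger_gap: -0.3
```

Request:
carry_out --deltas '[{"fingers": 0,"dp": [0.229,0.351,0],"rotation": [0,0,-0.1667]},{"fingers": 0,"dp": [0.229,0.351,0],"rotation": [0,0,-0.1667]},{"fingers": 0,"dp": [0.229,0.351,0],"rotation": [0,0,-0.1667]},{"fingers": 0,"dp": [0.229,0.351,0],"rotation": [0,0,-0.1667]},{"fingers": 0,"dp": [0.229,0.351,0],"rotation": [0,0,-0.1667]}]'

```text
t: 14.23
tool_pos: [512.8, 101.8, 311.2]
ee_rot: [[0.182, 0.983, -0.006], [0.983, -0.182, -0.0], [-0.001, -0.006, -1.0]]
ft_force: [0.3, -0.6, 0.0]
finger_gap: 0.1
```

Request:
carry_out --deltas '[{"fingers": 0,"dp": [0.023,0.418,0],"rotation": [0,0,-0.1667]},{"fingers": 0.3,"dp": [0.023,0.418,0],"rotation": [0,0,-0.1667]},{"fingers": 0.9,"dp": [0.023,0.418,0],"rotation": [0,0,-0.1667]},{"fingers": 0.9,"dp": [0.023,0.418,0],"rotation": [0,0,-0.1667]},{"fingers": 0.9,"dp": [0.023,0.418,0],"rotation": [0,0,-0.1667]}]'

```text
t: 14.65
tool_pos: [575.3, 93.8, 312.0]
ee_rot: [[-0.332, 0.943, -0.004], [0.943, 0.332, 0.0], [0.002, -0.004, -1.0]]
ft_force: [-0.4, -0.9, 0.3]
finger_gap: 48.0
```

Request:
carry_out --deltas '[{"fingers": 0.9,"dp": [-0.19,0.374,0],"rotation": [0,0,-0.1667]},{"fingers": 0.9,"dp": [-0.19,0.374,0],"rotation": [0,0,-0.1667]},{"fingers": 0.9,"dp": [-0.19,0.374,0],"rotation": [0,0,-0.1667]},{"fingers": 0.9,"dp": [-0.19,0.374,0],"rotation": [0,0,-0.1667]},{"fingers": 0.9,"dp": [-0.19,0.374,0],"rotation": [0,0,-0.1667]}]'

```text
t: 15.07
tool_pos: [637.9, 85.6, 312.6]
ee_rot: [[-0.758, 0.652, -0.003], [0.652, 0.759, 0.0], [0.003, -0.002, -1.0]]
ft_force: [-0.8, -0.5, -0.0]
finger_gap: 77.1
```

```bash
python3 pf.py
python3 - <<'E'
from plan import *
from fit2 import W
p=[467.4,-11.4,np.radians(49.4)]
E_=down(49.4)
plan([(W(p,[[188,-66,246]])[0],E_)])
a=capture("top");b=capture("scene")
w=W(p,[[188,-56,265]])
for c in(a,b):
  for k in("handle","catch_knob"):
    print(k,[(round(r["p"],2),np.round(r["position"],1)) for r in regions_of(c,k)[:2]],"pred handle",proj(c,w)[0].round(1),"knob flipped",proj(c,[[429.5,85.8,75]])[0].round(1))
u,v=proj(b,w)[0].astype(int);x0,y0=max(u-40,0),max(v-30,0)
B=cv2.resize(b["color"][y0:y0+105,x0:x0+90,::-1],None,fx=5,fy=5,interpolation=cv2.INTER_CUBIC)
cv2.imwrite("pics/hd.png",B)
E
```

```text
t 15.0667 press xyz 184.6 -66.3 312.6 F -0.9 0.2 -0.0 gap 77.1 [  5.  10.  90.   0.  81. -44.]
dp [0.0004, 0.0224, 0.449] rot [-0.0003, -0.0006, -0.0019] rows>= 1.6
handle [(0.56, array([270.8, 141.5]))] pred handle [272.  138.6] knob flipped [283.6 222.8]
catch_knob [(0.37, array([294.1, 196.3]))] pred handle [272.  138.6] knob flipped [283.6 222.8]
handle [(0.61, array([264.3, 172.8])), (0.34, array([367.8, 228.3]))] pred handle [263.6 173.6] knob flipped [305.1 248.1]
catch_knob [(0.49, array([367.6, 227.1])), (0.26, array([366.3, 231.9]))] pred handle [263.6 173.6] knob flipped [305.1 248.1]
```

View pics/hd.png

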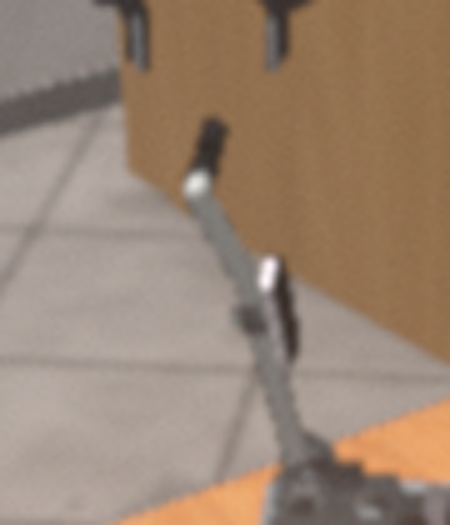

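The fingers, at (140,65) and (275,65), straddle the handle at about (210,145). I descend and pinch.

Request:
carry_out --deltas '[{"fingers": 0.9,"dp": [0,0.022,0.15],"rotation": [0,0,-0.001]},{"fingers": 0.9,"dp": [0,0.022,0.3],"rotation": [0,0,-0.001]},{"fingers": 0.9,"dp": [0,0.022,0.44],"rotation": [0,0,-0.001]},{"fingers": 0.9,"dp": [0,0.022,0.44],"rotation": [0,0,-0.001]},{"fingers": 0.9,"dp": [0,0.022,0.44],"rotation": [0,0,-0.001]}]'

```text
t: 15.88
tool_pos: [639.5, 88.3, 246.8]
ee_rot: [[-0.76, 0.65, -0.004], [0.65, 0.76, 0.0], [0.003, -0.002, -1.0]]
ft_force: [-0.6, -0.0, 0.8]
finger_gap: 76.5
```

Request:
carry_out --deltas '[{"fingers": 0.6,"dp": [0,0,0],"rotation": [0,0,0]},{"fingers": 0.4,"dp": [0,0,0],"rotation": [0,0,0]},{"fingers": 0.35,"dp": [0,0,0],"rotation": [0,0,0]},{"fingers": 0.3,"dp": [0,0,0],"rotation": [0,0,0]},{"fingers": 0.26,"dp": [0,0,0],"rotation": [0,0,0]}]' --grip_force 20

```text
t: 16.3
tool_pos: [641.1, 88.3, 249.4]
ee_rot: [[-0.761, 0.649, 0.001], [0.649, 0.761, 0.001], [-0.0, 0.002, -1.0]]
ft_force: [-0.3, 0.0, 0.3]
finger_gap: 21.9
```

Request:
carry_out --deltas '[{"fingers": 0.24,"dp": [0,0,0],"rotation": [0,0,0]},{"fingers": 0.22,"dp": [0,0,0],"rotation": [0,0,0]},{"fingers": 0.2,"dp": [0,0,0],"rotation": [0,0,0]},{"fingers": 0.1,"dp": [0,0,0],"rotation": [0,0,0]},{"fingers": 0.1,"dp": [0,0,0],"rotation": [0,0,0]}]'

```text
t: 16.72
tool_pos: [640.6, 87.8, 248.8]
ee_rot: [[-0.761, 0.649, -0.0], [0.649, 0.761, 0.0], [0.0, -0.0, -1.0]]
ft_force: [-2.0, -2.6, 5.2]
finger_gap: 18.8
```

```bash
python3 pf.py
```

```text
t 16.7167 press xyz 188.0 -66.9 248.8 F -3.3 -0.2 5.2 gap 18.8 [  6.  12.  94.   0.  74. -44.]
```

Run:
```python
import numpy as np
f=lambda a:np.array([125-217*np.sin(np.radians(a)),58+217*np.cos(np.radians(a))])
a=-16.9
for n in range(5):
    b=f(a); print(a,[[round((f(a+4*k)-b)[0]/150,3),round(-(f(a+4*k)-b)[1]/150,3)] for k in range(1,6)]); a+=20
```

```text
-16.9 [[np.float64(-0.098), np.float64(-0.026)], [np.float64(-0.197), np.float64(-0.045)], [np.float64(-0.297), np.float64(-0.057)], [np.float64(-0.398), np.float64(-0.062)], [np.float64(-0.499), np.float64(-0.06)]]
3.1000000000000014 [[np.float64(-0.101), np.float64(0.009)], [np.float64(-0.2), np.float64(0.025)], [np.float64(-0.299), np.float64(0.048)], [np.float64(-0.395), np.float64(0.078)], [np.float64(-0.489), np.float64(0.114)]]
23.1 [[np.float64(-0.091), np.float64(0.043)], [np.float64(-0.18), np.float64(0.092)], [np.float64(-0.264), np.float64(0.147)], [np.float64(-0.345), np.float64(0.208)], [np.float64(-0.421), np.float64(0.274)]]
43.1 [[np.float64(-0.071), np.float64(0.072)], [np.float64(-0.137), np.float64(0.148)], [np.float64(-0.198), np.float64(0.229)], [np.float64(-0.253), np.float64(0.313)], [np.float64(-0.302), np.float64(0.402)]]
63.1 [[np.float64(-0.043), np.float64(0.092)], [np.float64(-0.079), np.float64(0.186)], [np.float64(-0.108), np.float64(0.283)], [np.float64(-0.13), np.float64(0.381)], [np.float64(-0.146), np.float64(0.481)]]
```

Request:
carry_out --deltas '[{"fingers": 0,"dp": [0,-0.03,-0.01],"rotation": [0,0,0]},{"fingers": 0,"dp": [0,-0.1,-0.026],"rotation": [0,0,0]}]' --grip_force 30

```text
t: 16.88
tool_pos: [633.0, 79.0, 252.4]
ee_rot: [[-0.761, 0.649, 0.004], [0.649, 0.761, 0.005], [-0.0, 0.006, -1.0]]
ft_force: [4.1, 3.0, 5.2]
finger_gap: 17.6
```

Request:
carry_out --deltas '[{"fingers": 0,"dp": [0,-0.099,-0.019],"rotation": [0,0,0]},{"fingers": 0,"dp": [0,-0.199,-0.031],"rotation": [0,0,0]},{"fingers": 0,"dp": [0,-0.3,-0.036],"rotation": [0,0,0]},{"fingers": 0,"dp": [0,-0.4,-0.034],"rotation": [0,0,0]}]'

```text
t: 17.22
tool_pos: [593.5, 32.7, 258.9]
ee_rot: [[-0.761, 0.649, 0.005], [0.649, 0.761, 0.005], [-0.001, 0.007, -1.0]]
ft_force: [2.5, 2.7, 5.9]
finger_gap: 18.0
```

```bash
python3 pf.py
```

```text
t 17.2167 press xyz 115.5 -67.0 258.9 F 3.7 -0.1 5.9 gap 18.0 [  1.   5. 100.   0.  74. -49.]
```

The arm is free and tracks the arc. I continue.

Request:
carry_out --deltas '[{"fingers": 0,"dp": [0,-0.101,0.009],"rotation": [0,0,0]},{"fingers": 0,"dp": [0,-0.2,0.025],"rotation": [0,0,0]},{"fingers": 0,"dp": [0,-0.299,0.048],"rotation": [0,0,0]},{"fingers": 0,"dp": [0,-0.395,0.078],"rotation": [0,0,0]},{"fingers": 0,"dp": [0,-0.489,0.114],"rotation": [0,0,0]}]'

```text
t: 17.63
tool_pos: [543.6, -25.6, 239.9]
ee_rot: [[-0.76, 0.649, 0.0], [0.649, 0.76, 0.001], [0.0, 0.001, -1.0]]
ft_force: [1.3, -0.8, 9.0]
finger_gap: 17.4
```

Request:
carry_out --deltas '[{"fingers": 0,"dp": [0,-0.091,0.043],"rotation": [0,0,0]},{"fingers": 0,"dp": [0,-0.18,0.092],"rotation": [0,0,0]},{"fingers": 0,"dp": [0,-0.264,0.147],"rotation": [0,0,0]},{"fingers": 0,"dp": [0,-0.345,0.208],"rotation": [0,0,0]},{"fingers": 0,"dp": [0,-0.421,0.274],"rotation": [0,0,0]}]'

```text
t: 18.05
tool_pos: [502.4, -73.6, 198.0]
ee_rot: [[-0.761, 0.649, -0.001], [0.649, 0.761, 0.001], [0.001, 0.0, -1.0]]
ft_force: [2.9, 2.6, 6.1]
finger_gap: 17.5
```

Request:
carry_out --deltas '[{"fingers": 0,"dp": [0,0,0],"rotation": [0,0,0]},{"fingers": 0,"dp": [0,0,0],"rotation": [0,0,0]}]' --grip_force 45

```text
t: 18.22
tool_pos: [502.2, -73.9, 197.9]
ee_rot: [[-0.76, 0.65, -0.002], [0.65, 0.76, -0.0], [0.002, -0.002, -1.0]]
ft_force: [1.2, 0.4, 4.5]
finger_gap: 17.5
```

```bash
python3 pf.py
```

```text
t 18.2167 press xyz -24.8 -67.1 197.9 F 1.0 -0.6 4.5 gap 17.5 [-11.  -2. 114.  -0.  68. -61.]
```

Request:
carry_out --deltas '[{"fingers": 0,"dp": [0,-0.071,0.072],"rotation": [0,0,0]},{"fingers": 0,"dp": [0,-0.137,0.148],"rotation": [0,0,0]},{"fingers": 0,"dp": [0,-0.198,0.229],"rotation": [0,0,0]},{"fingers": 0,"dp": [0,-0.253,0.313],"rotation": [0,0,0]},{"fingers": 0,"dp": [0,-0.302,0.402],"rotation": [0,0,0]}]'

```text
t: 18.63
tool_pos: [474.0, -106.9, 138.1]
ee_rot: [[-0.761, 0.649, 0.001], [0.649, 0.761, 0.002], [0.001, 0.002, -1.0]]
ft_force: [4.4, 2.3, 7.6]
finger_gap: 17.6
```

Request:
carry_out --deltas '[{"fingers": 0,"dp": [0,-0.043,0.092],"rotation": [0,0,0]},{"fingers": 0,"dp": [0,-0.079,0.186],"rotation": [0,0,0]},{"fingers": 0,"dp": [0,-0.108,0.283],"rotation": [0,0,0]},{"fingers": 0,"dp": [0,-0.122,0.35],"rotation": [0,0,0]},{"fingers": 0,"dp": [0,-0.128,0.38],"rotation": [0,0,0]}]' --grip_force 60

```text
t: 19.05
tool_pos: [461.1, -121.8, 80.5]
ee_rot: [[-0.761, 0.649, -0.001], [0.649, 0.761, 0.001], [0.001, -0.0, -1.0]]
ft_force: [1.7, 0.5, 7.9]
finger_gap: 17.1
```

Request:
carry_out --deltas '[{"fingers": 0,"dp": [0,0,0],"rotation": [0,0,0]},{"fingers": 0,"dp": [0,0,0],"rotation": [0,0,0]}]'

```text
t: 19.22
tool_pos: [461.3, -121.7, 81.6]
ee_rot: [[-0.761, 0.649, -0.001], [0.649, 0.761, 0.001], [0.001, -0.0, -1.0]]
ft_force: [0.8, 0.9, 6.7]
finger_gap: 17.3
```

```bash
python3 pf.py
```

```text
t 19.2167 press xyz -87.7 -67.1 81.6 F 1.2 0.0 6.7 gap 17.3 [-18.   2. 124.   0.  54. -67.]
```

Request:
carry_out --deltas '[{"fingers": 0,"dp": [0,-0.006,0.025],"rotation": [0,0,0]},{"fingers": 0,"dp": [0,-0.01,0.05],"rotation": [0,0,0]},{"fingers": 0,"dp": [0,-0.014,0.07],"rotation": [0,0,0]},{"fingers": 0,"dp": [0,-0.015,0.085],"rotation": [0,0,0]},{"fingers": 0,"dp": [0,-0.015,0.09],"rotation": [0,0,0]}]' --grip_force 80

```text
t: 19.63
tool_pos: [459.8, -123.6, 67.9]
ee_rot: [[-0.761, 0.649, -0.001], [0.649, 0.761, 0.0], [0.001, -0.001, -1.0]]
ft_force: [1.8, -0.8, 4.6]
finger_gap: 16.8
```

Request:
carry_out --deltas '[{"fingers": 0,"dp": [0,0,0],"rotation": [0,0,0]},{"fingers": 0,"dp": [0,0,0],"rotation": [0,0,0]}]'

```text
t: 19.8
tool_pos: [459.8, -123.5, 68.1]
ee_rot: [[-0.761, 0.649, -0.001], [0.649, 0.761, 0.0], [0.001, -0.001, -1.0]]
ft_force: [3.2, -2.0, 2.9]
finger_gap: 17.4
```

```bash
python3 pf.py
```

```text
t 19.8 press xyz -90.1 -67.1 68.1 F 0.6 -3.8 2.9 gap 17.4 [-18.   3. 124.  -0.  52. -68.]
```

Request:
carry_out --deltas '[{"fingers": 0,"dp": [0,0,0.007],"rotation": [0,0,0]},{"fingers": 0,"dp": [0,0,0.014],"rotation": [0,0,0]},{"fingers": 0,"dp": [0,0,0.02],"rotation": [0,0,0]},{"fingers": 0,"dp": [0,0,0.02],"rotation": [0,0,0]}]'

```text
t: 20.13
tool_pos: [459.5, -123.8, 65.2]
ee_rot: [[-0.761, 0.649, -0.001], [0.649, 0.761, -0.0], [0.001, -0.001, -1.0]]
ft_force: [0.6, -4.1, 4.3]
finger_gap: 16.8
```

```bash
python3 pf.py
```

```text
t 20.1333 press xyz -90.4 -67.2 65.2 F -2.7 -3.2 4.3 gap 16.8 [-18.   3. 125.  -0.  52. -68.]
```

Request:
carry_out --deltas '[{"fingers": 0,"dp": [0,0,0.005],"rotation": [0,0,0]},{"fingers": 0,"dp": [0,0,0.01],"rotation": [0,0,0]},{"fingers": 0,"dp": [0,0,0.015],"rotation": [0,0,0]},{"fingers": 0,"dp": [0,0,0.015],"rotation": [0,0,0]}]'

```text
t: 20.47
tool_pos: [459.4, -124.0, 63.0]
ee_rot: [[-0.761, 0.649, -0.002], [0.649, 0.761, -0.0], [0.001, -0.001, -1.0]]
ft_force: [-0.3, -4.3, 6.5]
finger_gap: 16.7
```

```bash
python3 pf.py
python3 - <<'E'
from plan import *
from fit2 import W
p=[467.4,-11.4,np.radians(49.4)]
b=capture("scene"); a=capture("top")
u,v=proj(b,[[467,-11,60]])[0].astype(int)
B=cv2.resize(b["color"][v-40:v+40,u-50:u+30,::-1],(560,560),interpolation=cv2.INTER_CUBIC)
cv2.imwrite("pics/dn.png",B)
w=W(p,[[-90,-56,84]]);print(proj(b,w),proj(a,w))
E
```

```text
t 20.4667 press xyz -90.7 -67.2 63.0 F -3.4 -2.6 6.5 gap 16.7 [-18.   4. 125.  -0.  52. -68.]
[[347.84903286 223.20049585]] [[351.57262183 213.60430164]]
```

View pics/dn.png

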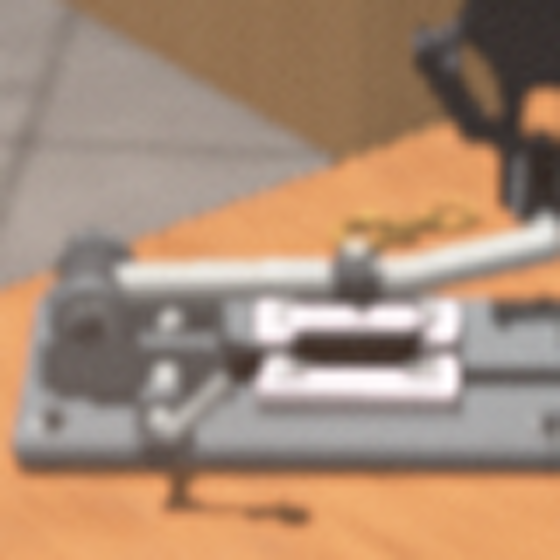

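The arm is down with the platen over the case. The bar is level, the case shows dark at (355,345), and the catch is flipped with its knob at about (245,355). The force is only 6.5 N so far, so I press further.

Request:
carry_out --deltas '[{"fingers": 0,"dp": [0,0,0.007],"rotation": [0,0,0]},{"fingers": 0,"dp": [0,0,0.014],"rotation": [0,0,0]},{"fingers": 0,"dp": [0,0,0.02],"rotation": [0,0,0]},{"fingers": 0,"dp": [0,0,0.02],"rotation": [0,0,0]}]' --grip_force 110

```text
t: 21.0
tool_pos: [459.3, -124.1, 61.3]
ee_rot: [[-0.761, 0.649, -0.002], [0.649, 0.761, -0.0], [0.001, -0.002, -1.0]]
ft_force: [-6.5, -4.2, 16.7]
finger_gap: 16.4
```

```bash
python3 pf.py
```

```text
t 21.0 press xyz -90.9 -67.2 61.3 F -7.4 2.2 16.7 gap 16.4 [-18.   4. 125.  -0.  52. -68.]
```

Request:
carry_out --deltas '[{"fingers": 0,"dp": [0,-0.003,0.004],"rotation": [0,0,0]},{"fingers": 0,"dp": [0,-0.007,0.008],"rotation": [0,0,0]},{"fingers": 0,"dp": [0,-0.01,0.011],"rotation": [0,0,0]},{"fingers": 0,"dp": [0,-0.01,0.011],"rotation": [0,0,0]}]'

```text
t: 21.33
tool_pos: [459.3, -124.2, 61.2]
ee_rot: [[-0.76, 0.65, -0.0], [0.65, 0.76, 0.002], [0.001, 0.001, -1.0]]
ft_force: [-7.3, 1.8, 26.3]
finger_gap: 16.1
```

Request:
carry_out --deltas '[{"fingers": 0,"dp": [0,0,0],"rotation": [0,0,0]},{"fingers": 0,"dp": [0,0,0],"rotation": [0,0,0]},{"fingers": 0,"dp": [0,0,0],"rotation": [0,0,0]},{"fingers": 0,"dp": [0,0,0],"rotation": [0,0,0]}]'

```text
t: 21.67
tool_pos: [459.3, -124.2, 61.2]
ee_rot: [[-0.76, 0.649, -0.0], [0.649, 0.76, 0.001], [0.001, 0.001, -1.0]]
ft_force: [-7.1, 2.5, 27.0]
finger_gap: 16.2
```

```bash
python3 pf.py
```

```text
t 21.6667 press xyz -90.9 -67.3 61.2 F -2.7 7.0 27.0 gap 16.2 [-18.   4. 125.   0.  52. -68.]
```

The force is steady at 27 N, which is about 39 N on the case. I take a last look to confirm the platen is on the case and the pile is undisturbed.

```bash
python3 - <<'E'
from plan import *
from fit2 import W
p=[467.4,-11.4,np.radians(49.4)]
b=capture("scene"); a=capture("top")
u,v=proj(b,[[467,-11,60]])[0].astype(int)
x0,y0=u-22,v-22;k=10
B=cv2.resize(b["color"][y0:y0+40,x0:x0+50,::-1],None,fx=k,fy=k,interpolation=cv2.INTER_CUBIC)
for ang,c in((1.745,(0,200,0)),(1.79,(0,0,255))):
    f=np.radians(-16.9)+ang
    w=W(p,[[125-217*np.sin(f),y,58+217*np.cos(f)] for y in(5,-16)])
    q=np.round((proj(b,w)-[x0,y0]+.5)*k).astype(int); cv2.line(B,tuple(map(int,q[0])),tuple(map(int,q[1])),c,1)
q=W(p,[[dx,dy,43] for dx,dy in((29,-22),(-29,-22),(-29,22),(29,22))]); cv2.polylines(B,[np.round((proj(b,q)-[x0,y0]+.5)*k).astype(int)],1,(0,200,0))
A=cv2.resize(a["color"][180:260,345:405,::-1],(300,400),interpolation=cv2.INTER_CUBIC)
cv2.imwrite("pics/fin.png",np.hstack([B,A]))
E
python3 pf.py
```

```text
t 21.8667 press xyz -90.9 -67.3 61.2 F -3.5 6.7 26.0 gap 16.5 [-18.   4. 125.   0.  52. -68.]
```

View pics/fin.png

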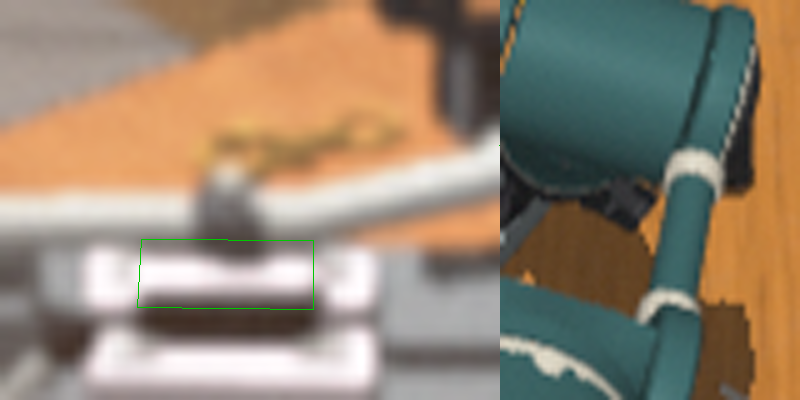

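Run:
```python
from workcell import job_done
print(job_done())
```

```text
the job is handed in; nothing more can be done
None
```

I finished the job and handed it in at about 22 s of the 66 s, with the gripper still pinching the handle and pressing.

- **Case:** I peeled the top case off by tilting it and carried it to the bed. After I let go, both cameras showed it flat and centred inside the four stops, with the press arm still locked up.
- **Catch:** I flipped it forward until it met its stop at about 9.5 N. The last close views show the lever forward.
- **Press:** I pulled the arm down by its handle. It stopped firmly with the case under the platen, and about 26–27 N at the handle held steady. That is roughly 38 N on the case.

Some checks were incomplete or did not agree:
- **Pile:** it looked undisturbed just after the lift. In the final picture the robot arm hid it, so I could not check it again. I also had no measurement of the lower cases from before the lift to compare with.
- **Handle height:** the fingers ended about 7 mm lower than I expected. I put this down to the handle rolling in the fingers. An empty bed would have given about 10 mm, so the height alone does not prove the platen is on the case. The stiff contact and the picture do support it.
- **Handle detection:** the recognition network gave weak or wrong catch-knob results at the end, so I relied on the force and the pictures instead.

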